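# Load and lock the culture-bottle tray

## Robot

A 7-joint arm with a two-finger parallel gripper is mounted at the origin on the work surface. World frame = base frame: x ahead of the robot, y to its left, z up, the work surface at z = 0. Lengths are in mm, angles in rad, forces in N, time in s.
With the tool pointing down it reaches from about 400 to 875 mm from the base axis. Payload 4.4 kg.
Tool frame: the origin (TCP) lies on the centre line of the jaws, within the pads' length; the fingertips stand 14 mm ahead of it and the grasp point (between the pads) lies 5 mm behind it (tips_ahead is the distance from the TCP to the fingertips, in mm); z points along the fingers, y is the line along which they close (so a half turn about z gives the same grasp; the last joint's range is limited). The gripper opens to 85 mm and grips with 20 to 120 N. Pads are 22 mm wide; open, the fingers measure 114 mm over their backs; the gripper's body (76 mm by 85 mm) begins 54 mm behind the grasp point. The pads swing forward as they close: fully open they stand 13 mm farther back than shut.
Start: joints at [1.15, 0.628, 0.038, 1.517, -0.027, 0.996, -0.02], TCP at [225.841, -609.52, 206.413] pointing down, gripper open.
Joint ranges: [-3.06, 3.06], [-0.37, 2.12], [-1.25, 1.32], [0.18, 2.47], [-1.1, 4.24], [0.23, 1.98], [-2.94, 2.94]. Speed limits (rad/s): [2.57, 2.57, 3.14, 3.14, 3.14, 3.14, 3.14].

## Interface

Orientations are given as [roll, pitch, yaw] about the fixed x, y, z axes, in that order (R = Rz(yaw) Ry(pitch) Rx(roll)).
In Python, from cell import * gives the robot as it stands.
- The arm moves only by the tool move_arm, never from a script. Its argument "rows" is text: rows parted by semicolons, each of 7 numbers parted by spaces: the shift along the tool's x, y, z scaled (see below), then the turn, a rotation vector about the tool's x, y, z scaled (see below), then the closure, from -1 (fully open) to 1 (shut). A call has 1 to 12 rows; each row is the pose to reach, as a shift and turn from the pose commanded when the call began, along the tool's axes at that moment; what a row does not reach only later rows make up. The controller multiplies each number of a shift by 0.3 m and each number of a turn by pi/2 rad. A row lasts 1/12 s, in which the tool goes at most 41.7 mm and 7.16 degrees, less where a joint would pass 70% of its speed; a pose out of reach is approached as far as the arm can. A call with a number of a shift or a turn outside -1 to 1 is refused whole. A call with a gripper value outside its range is refused whole. The fingers move at their own pace and stop on an object; the grip force is fixed at half the most. Time passes only in rows, so rows that repeat a pose let the fingers close. It gives the time, the measured TCP pose, the force, the opening and the grip force at its end, in the units of the state.
- read_state(): the state, without advancing time (a new reading comes with each control period).
- get_image(name): name is "scene" or "top" or "wrist"; returns a dict with "img" (400x640x3 uint8, red, green, blue), "vfov" (degrees; the focal length in pixels is half the picture's height over the tangent of half this angle, whatever the lens; pixels are square), "cx", "cy" (the principal point, pixels), "extrinsics" (4x4, takes a point from camera to world coordinates); the wrist camera has in their place "T_tool_cam" (4x4, takes a point from camera to tool coordinates, whose origin is the TCP and whose axes are the flange's). Camera axes: x right, y up, looking along -z (the intrinsics and any distortion apply to the point x, -y, -z); pixel columns grow to the right and rows downward; lengths in mm; the calibration is good to about 2 mm. A picture is of the moment at which its call begins: read the wrist's pose just before it. There is no depth.
- finish_job(): hands the job in; it is judged then, once.
The state is a dict: "clock": time; "qpos": joint angles; "qd": joint speeds; "tau": joint torques, N m; "eef_pos": TCP position; "tool_rot": TCP orientation; "force": force on the tool from outside, world axes, zero at the start; "torque": the same for the moment, N m; "width": finger opening in mm; "gripper_force": force on a finger pad.
Only numpy, scipy, OpenCV 4.12 (cv2) and the standard library are available. Lean on these libraries where they do the work, as an engineer would, in place of code of your own. Each camera call takes 0.05 s, during which the arm holds its last target. There are 200 camera calls.

## Task

Stand every culture bottle from the black mat upright in a pocket of the blue tray, then slide the loaded tray by its upright handle all the way home into the green station and press the red latch lever down until it stays down by itself. Then fit the handwheel fully down onto the station's square shaft and turn it clockwise to its stop. Leave the spray bottle, the scraper and the green cap bin alone.

Things in the scene. Friction and masses are not known exactly. Their poses are not given: they have to be found in the camera images.
- bottle1: cream culture bottle with white cap (one of two to four; absent ones read None), 122 mm tall, 0.12 kg: body 62 mm diameter to 66 mm up, sloping shoulder to 82 mm, cap 46 mm diameter from 86 to 122 mm (take it by the cap from above). Starts upright on the mat. Origin: centre of its underside, z up
- bottle2: cream culture bottle with white cap (one of two to four; absent ones read None), 122 mm tall, 0.12 kg: body 62 mm diameter to 66 mm up, sloping shoulder to 82 mm, cap 46 mm diameter from 86 to 122 mm (take it by the cap from above). Starts upright on the mat. Origin: centre of its underside, z up
- bottle3: cream culture bottle with white cap (one of two to four; absent ones read None), 122 mm tall, 0.12 kg: body 62 mm diameter to 66 mm up, sloping shoulder to 82 mm, cap 46 mm diameter from 86 to 122 mm (take it by the cap from above). Starts upright on the mat. Origin: centre of its underside, z up
- bottle4: cream culture bottle with white cap (one of two to four; absent ones read None), 122 mm tall, 0.12 kg: body 62 mm diameter to 66 mm up, sloping shoulder to 82 mm, cap 46 mm diameter from 86 to 122 mm (take it by the cap from above). Starts upright on the mat. Origin: centre of its underside, z up
- mat: black rubber mat, fixed, 190 x 200 x 4 mm, on which the bottles start. Origin: centre of its underside
- tray: blue loose tray 184 x 184 x 22 mm, 0.4 kg; four square pockets 68 mm wide, 14 mm deep (floors 8 mm above the underside) centred at x = +-40, y = +-40 mm. An upright handle at its -x end (see tray_handle). Its +x end enters the station first; it slides on the worktop. Origin: centre of the 184 mm square's underside
- tray_handle (a point): centre of the top edge of the tray's handle, an upright blade 12 mm thick (tray x), 64 mm wide (tray y), from 3 to 85 mm above the tray's underside, at x = -134, y = 0 mm of the tray; 36 mm clear between blade and tray
- station: green and steel docking station, fixed. Bay: a slot open to its -x, 188 mm wide between rails 34 mm high, x -92 to a stop wall at +93 mm, mouth flared out to x = -126; lips 26 mm up reach 7 mm in over the tray's edges. Gearbox 100 mm high at x 105 to 185, y -50 to 100. A pad over the tray's rear edge comes down as the shaft turns. Origin: bay centre, on the worktop
- bay_home (a point): where the tray's origin is when the tray is fully home against the stop: centre of the bay, on the worktop
- latch (a joint): red sprung lever at the station's +y side, hinged at x 30, y 122, z 45 mm, reaching to the mouth. 0 = up, grows as pressed, 0.42 rad = down, level. About 8 N at its pad carries it over centre at 0.28 rad; then it snaps down and stays; let go earlier it springs up. Its tooth drops in front of the tray's front edge, so it goes down only with the tray within 6 mm of home
- latch_pad (a point): top centre of the lever's flat red pad (46 x 38 mm), 170 mm from the hinge: press here, straight down. About 122 mm above the worktop when up, 54 mm when down
- shaft (a joint): the upright square shaft's angle, rad: 0 to 1.0, growing clockwise seen from above, 1.0 = the stop. Stays where it is left (friction 0.12 N m)
- shaft_seat (a point): centre of the square shaft's foot, on its collar's top face 110 mm above the worktop, at x = 145, y = 50 mm of the station; z up. The shaft stands up 28 mm from here, 22 mm square, its sides parallel to this frame's x and y, the top 6 mm tapered. The frame turns with the shaft
- wheel: black handwheel, 0.25 kg, starts flat on the worktop: hub 52 mm square, 34 mm high, with a square bore from below 24.5 mm wide, 30 mm deep; round its foot an octagonal rim 90 mm across, 12 mm high; on top a yellow grip bar 64 (x) x 22 (y) mm from 34 to 81 mm. Bore parallel to the bar; fits at any quarter turn, fully on when the hub rests on the shaft's collar. Origin: hub's underside centre
- spray: clear spray bottle with red cap, 64 mm diameter, 160 mm tall, standing beyond the work; leave alone
- scraper: steel hooked scraper, 210 mm long, lying beside the station, towards the robot; leave alone
- capbin: green open bin of caps, 120 x 160 x 70 mm, beyond the work; leave alone
Things that resemble listed ones, but are neither listed nor needed, are in the scene too. Of the things shaped like the wheel, the black one is meant. Leave any purple look-alike of the bottle4 alone.

How it is judged (in metres and radians):
On the way, in this order (a step that is already met when the one before it is completed fails the run):
1. every bottle stands in a pocket of the tray (z of bottle1 in the frame of tray between 0.003 and 0.013 m and angle between each of bottle1, bottle2, bottle3, bottle4's own z axis and vertical below 0.12 rad and x of bottle1 in the frame of tray between -0.06 and 0.06 m and y of bottle1 in the frame of tray between -0.06 and 0.06 m and z of bottle2 in the frame of tray between 0.003 and 0.013 m and x of bottle2 in the frame of tray between -0.06 and 0.06 m and y of bottle2 in the frame of tray between -0.06 and 0.06 m and z of bottle3 in the frame of tray between 0.003 and 0.013 m and x of bottle3 in the frame of tray between -0.06 and 0.06 m and y of bottle3 in the frame of tray between -0.06 and 0.06 m and z of bottle4 in the frame of tray between 0.003 and 0.013 m and x of bottle4 in the frame of tray between -0.06 and 0.06 m and y of bottle4 in the frame of tray between -0.06 and 0.06 m), for 0.2 s.
2. the loaded tray is fully home in the station (all of step 1 and horizontal distance between tray and bay_home below 0.006 m and angle between the x axis of tray and the x axis of station, either way round below 0.06 rad and height (world z) of tray below 0.004 m), for 0.2 s.
3. the latch lever is down with the tray home (value of joint latch above 0.36 rad and horizontal distance between tray and bay_home below 0.006 m and angle between the x axis of tray and the x axis of station, either way round below 0.06 rad and height (world z) of tray below 0.004 m), for 0.2 s.
4. the handwheel is fully on the square shaft (horizontal distance between wheel and shaft_seat below 0.004 m and z of wheel in the frame of shaft_seat below 0.004 m and angle between wheel's own z axis and vertical below 0.08 rad and value of joint latch above 0.36 rad), for 0.2 s.
5. the shaft is turned clockwise to its stop (value of joint shaft above 0.9 rad and horizontal distance between wheel and shaft_seat below 0.004 m and z of wheel in the frame of shaft_seat below 0.004 m and angle between wheel's own z axis and vertical below 0.08 rad), for 0.2 s.
At the end, for the whole second after the job is handed in: Every bottle present stands upright (within 0.12 rad) in a tray pocket, on its floor; the tray is within 6 mm and 0.06 rad of home; the latch is past 0.36 rad; the handwheel is down on the shaft's collar (within 4 mm up and sideways) and the shaft past 0.9 rad; all at rest and let go (all of step 1 and all of step 3 and all of step 5 and linear speed of each of tray, wheel below 0.02 m/s); the robot touches nothing.
It fails at once if the spray bottle is moved more than 30 mm (distance of spray from where it was at the start of the episode above 0.03 m).
It fails at once if the scraper is moved more than 30 mm (distance of scraper from where it was at the start of the episode above 0.03 m).
It fails at once if the cap bin is moved more than 30 mm (distance of capbin from where it was at the start of the episode above 0.03 m).
Of bottle1, bottle2, bottle3, bottle4 only 2 to 4 are there at a start; the rules pass over those that are not, and their reading is None.
At some moment in a run one of wheel may be knocked a few centimetres aside while the robot is not near it.
Once in a run the grip may slacken for a moment while it holds something.
It also fails if it takes over 192 s, if anything falls off the work surface, if the arm or the gripper's body presses on something with over 40 N, if the wrist force passes 120 N, or if a joint passes its speed limit or range.

## Working session

There is one attempt and no reset: what is moved stays moved. The work goes in short steps, Python scripts to look and compute and a tool call to move; the robot and the scene stay as the last step left them, time stands still between calls to the robot, and variables do not carry over. Pictures are saved under pics/ and viewed, at most 14 in all, crops included, and the job is handed in when it is done.

Besides the shell and the picture viewer there is one more tool, called after "Emit:" as name(argument=value, ...) on one line, values as JSON. move_arm: Moves the arm, as the interface text tells. Its arguments: {"type":"object","properties":{"rows":{"type":"string"}},"required":["rows"]}

```bash
ls; mkdir -p pics; python3 - <<'E'
from cell import *
import cv2
s=read_state();print(s)
for n in("scene","top"):
    d=get_image(n);cv2.imwrite(f"pics/{n}0.png",d["img"][:,:,::-1]);print(n,d["vfov"],d["cx"],d["cy"],d["extrinsics"],[k for k in d])
d=get_image("wrist");print(d["T_tool_cam"],d["vfov"],d["cx"],d["cy"],[k for k in d])
E
```

```text
pics
{'clock': 0.0, 'qpos': array([ 1.15020405,  0.62932443,  0.03842009,  1.51834222, -0.02700638,
        0.99628906, -0.02001805]), 'qd': array([-0.00034635,  0.00098494,  0.00155855,  0.00019848,  0.00128185,
       -0.00063643,  0.00110509]), 'tau': array([-3.03784700e-04, -5.63411415e+01,  1.22629479e+00, -1.93449408e+01,
        1.11411506e-02,  1.04032375e-02,  1.58858211e-05]), 'eef_pos': array([ 225.62234335, -608.89054019,  205.51102512]), 'tool_rot': array([-3.13974674e+00,  4.49201704e-06,  3.54789024e-01]), 'force': array([ 0.31838167,  1.05235589, -0.22676633]), 'torque': array([ 0.01070287,  0.00973218, -0.05988867]), 'gripper_force': 0.0, 'width': 85.29109433607161}
scene 44.064454103797495 320.46706155053624 199.61842031971466 [[-1.50028446e-02 -6.09379150e-01  7.92737010e-01  1.56927064e+03]
 [ 9.99817904e-01 -1.84936333e-02  4.70582050e-03  6.14727377e+00]
 [ 1.17929586e-02  7.92663256e-01  6.09545641e-01  8.65007887e+02]
 [ 0.00000000e+00  0.00000000e+00  0.00000000e+00  1.00000000e+00]] ['img', 'vfov', 'cx', 'cy', 'extrinsics']
top 56.709484970943045 313.81564352879036 202.41599267409237 [[ 7.97294553e-02  9.75137211e-01 -2.06762262e-01  3.69158173e+02]
 [-9.96815808e-01  7.82467743e-02 -1.53521249e-02 -1.04017969e+01]
 [ 1.20805175e-03  2.07327908e-01  9.78270760e-01  1.03314294e+03]
 [ 0.00000000e+00  0.00000000e+00  0.00000000e+00  1.00000000e+00]] ['img', 'vfov', 'cx', 'cy', 'extrinsics']
[[ 4.99266571e-04  9.51082583e-01  3.08936354e-01  7.87272074e+01]
 [ 9.99999851e-01 -4.07218570e-04 -3.62430663e-04  6.23848085e-01]
 [-2.18896871e-04  3.08936489e-01 -9.51082645e-01 -1.66675907e+02]
 [ 0.00000000e+00  0.00000000e+00  0.00000000e+00  1.00000000e+00]] 64.63353237665298 320.89402583101975 204.77813982277732 ['img', 'vfov', 'cx', 'cy', 'T_tool_cam']
```

View pics/scene0.png

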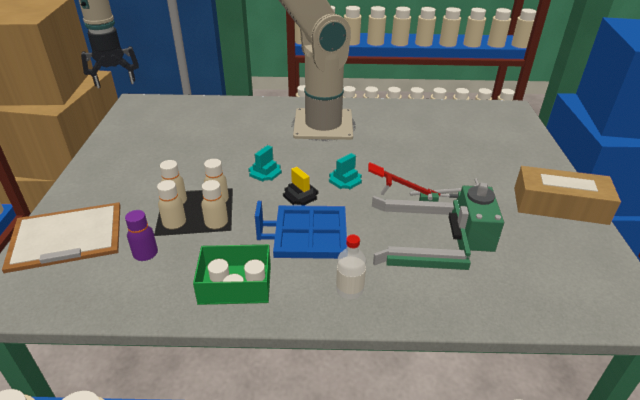

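View pics/top0.png

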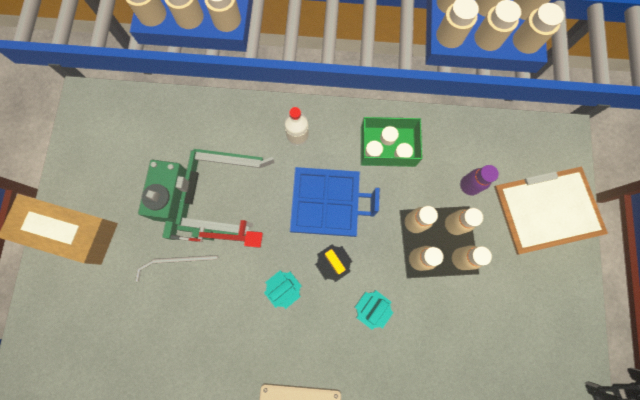

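Four cream bottles stand on the mat, in the top view at about (425,217), (468,220), (430,259) and (475,259). The purple look-alike at (479,180) and the conveyor bottles are not targets. The tray is at (326,202) with its handle at (376,202), and the black and yellow wheel is at (335,263). The teal copies at (283,289) and (374,309) get left alone. The latch pad is at (253,239), the shaft at (157,195) and the scraper at (178,262).

```bash
cat > h.py <<'E'
from cell import *
import cv2, numpy as np
from scipy.spatial.transform import Rotation as R
def T_tool(s):
    T=np.eye(4);T[:3,:3]=R.from_euler('xyz',s["tool_rot"]).as_matrix();T[:3,3]=s["eef_pos"];return T
def look(name):
    s=read_state();d=get_image(name)
    d["T"]=d["extrinsics"] if "extrinsics" in d else T_tool(s)@d["T_tool_cam"]
    d["f"]=200/np.tan(np.radians(d["vfov"])/2);d["bgr"]=d["img"][:,:,::-1].copy();d["hsv"]=cv2.cvtColor(d["bgr"],cv2.COLOR_BGR2HSV);return d
def ray(d,u,v):
    r=d["T"][:3,:3]@np.array([(u-d["cx"])/d["f"],-(v-d["cy"])/d["f"],-1.]);return d["T"][:3,3],r
def onz(d,u,v,z):
    o,r=ray(d,u,v);return (o+r*(z-o[2])/r[2])[:2]
def pix(d,P):
    c=np.linalg.inv(d["T"])@np.append(P,1);return d["cx"]-d["f"]*c[0]/c[2],d["cy"]+d["f"]*c[1]/c[2]
def mask(d,lo,hi,box=None):
    m=cv2.inRange(d["hsv"],np.array(lo),np.array(hi))
    if box: b=np.zeros_like(m);x0,y0,x1,y1=box;b[y0:y1,x0:x1]=255;m&=b
    return m
def blobs(m,amin=30):
    n,l,st,c=cv2.connectedComponentsWithStats(m);return [(st[i,4],c[i].round(1),st[i,:4].tolist(),(l==i)) for i in range(1,n) if st[i,4]>=amin]
def rect(d,m,z):
    "min area rectangle on plane z of a mask's contour"
    c=max(cv2.findContours(m,cv2.RETR_EXTERNAL,cv2.CHAIN_APPROX_NONE)[0],key=cv2.contourArea).reshape(-1,2)
    P=np.array([onz(d,u,v,z) for u,v in c],np.float32);return cv2.minAreaRect(P)
def to(x,y,z,yaw=None):
    "shift in move units (tool axes) and yaw turn from the measured pose"
    s=read_state();T=T_tool(s);dv=T[:3,:3].T@(np.array([x,y,z])-T[:3,3])/300
    t=R.from_euler('xyz',[np.pi,0,s["tool_rot"][2] if yaw is None else yaw]).as_matrix()
    w=R.from_matrix(T[:3,:3].T@t).as_rotvec()/(np.pi/2)
    print("pos",s["eef_pos"].round(1),"rot",s["tool_rot"].round(3),"w",round(s["width"],1),"t",round(s["clock"],1),"-> shift",dv.round(3),"turn",w.round(3),"|mm|",(dv*300).round(1))
E
python3 - <<'E'
from h import *
d=look("top");e=look("scene")
print("hsv tray",d["hsv"][180,310],"cap",d["hsv"][213,428],"pad",d["hsv"][239,253],"yel",d["hsv"][263,335],"hand",d["hsv"][202,376])
m=mask(d,(105,120,60),(125,255,255),(280,150,400,250));print("tray",rect(d,m,22))
m=mask(d,(22,150,120),(35,255,255),(300,240,370,290));print("yel",rect(d,m,81))
m=mask(d,(22,150,120),(35,255,255));print([b[:3] for b in blobs(m)])
for a in(0,170):
  print("red",[b[:3] for b in blobs(mask(d,(a,150,100),(a+8,255,255)))])
print("white",[b[:3] for b in blobs(mask(d,(0,0,200),(180,60,255),(400,195,490,275)))])
print("whiteS",[b[:3] for b in blobs(mask(e,(0,0,200),(180,60,255),(150,150,240,230)))])
for u,v in((428,213),(471,216),(433,255),(479,257)):print("cap",onz(d,u,v,126))
for u,v in((157,195),):print("shaft",onz(d,u,v,138))
cv2.imwrite("pics/c1.png",cv2.resize(d["bgr"][140:340,120:500],None,fx=2.1,fy=2.1,interpolation=cv2.INTER_CUBIC))
E
```

```text
hsv tray [109 169 193] cap [ 26  20 252] pad [  2 200 232] yel [ 28 235 252] hand [109 170 190]
tray ((590.6685791015625, -54.18762969970703), (184.28038024902344, 239.2039794921875), 0.6182746291160583)
yel ((422.2159729003906, -60.5196533203125), (63.478759765625, 22.77584457397461), 39.00120544433594)
[(np.int32(226), array([334.7, 261.3]), [325, 250, 20, 24])]
red [(np.int32(101), array([294.8, 112.5]), [290, 107, 11, 12]), (np.int32(152), array([  4.1, 208.1]), [0, 190, 11, 38]), (np.int32(692), array([633.6, 267.3]), [626, 196, 14, 153]), (np.int32(523), array([238.6, 236.2]), [199, 221, 63, 26])]
red []
white [(np.int32(267), array([427.8, 214.5]), [419, 206, 19, 18]), (np.int32(275), array([473.6, 216.7]), [465, 208, 19, 19]), (np.int32(278), array([433.2, 256.1]), [424, 247, 19, 19]), (np.int32(276), array([481.4, 255.5]), [473, 246, 17, 20])]
whiteS [(np.int32(116), array([212.2, 162.9]), [204, 159, 17, 9]), (np.int32(119), array([168. , 164.1]), [160, 160, 17, 9]), (np.int32(140), array([165.8, 184.8]), [157, 180, 18, 11]), (np.int32(141), array([210.3, 184.8]), [202, 180, 18, 10])]
cap [ 556.77781801 -281.50206013]
cap [ 557.73437573 -388.14235143]
cap [ 453.84715954 -295.28044899]
cap [ 457.93489676 -406.70739875]
shaft [545.99339985 392.53662654]
```

View pics/c1.png

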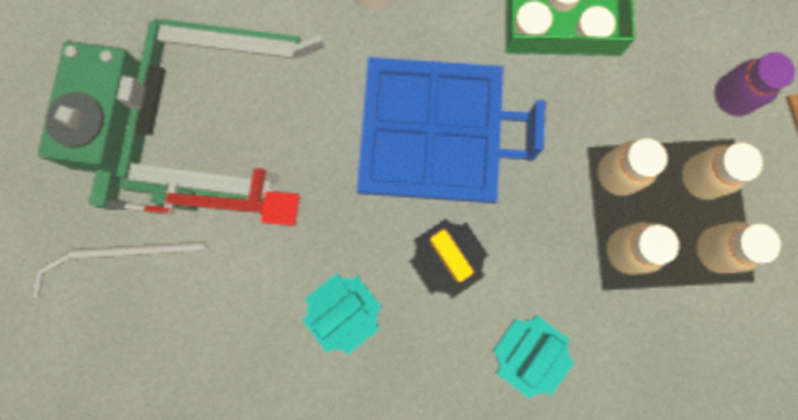

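The crop confirms the black and yellow wheel, the four white-capped cream bottles, and the handle on the tray's −y world end, facing away from the station. Next I'll work out the poses.

```bash
python3 - <<'E'
from h import *
d=look("top");e=look("scene")
# distortion check: straightness via both views of caps
caps=[(427.8,214.5),(473.6,216.7),(433.2,256.1),(481.4,255.5)]
for u,v in caps:print("cap",onz(d,u,v,126).round(1))
for u,v in((210.3,184.8),(165.8,184.8),(212.2,162.9),(168,164.1)):print("capS",onz(e,u,v,126).round(1))
m=mask(d,(105,120,60),(125,255,255),(280,150,400,250));m2=cv2.morphologyEx(cv2.morphologyEx(m,cv2.MORPH_CLOSE,np.ones((5,5))),cv2.MORPH_OPEN,np.ones((31,31)))
print("tray",rect(d,m2,22))
c=lambda u,v:(120+u/2.1,140+v/2.1)
for n,(u,v),z in(("gb1",(65,40),100),("gb2",(138,52),100),("gb4",(40,158),100),("collar",(75,119),110),("shtop",(66,113),138),("handletopL",(543,101),85),("handletopR",(540,158),85),("pad",(280,208),118),("railU a",(160,37),34),("railU b",(297,55),34),("railL a",(130,168),34),("railL b",(250,180),34)):print(n,onz(d,*c(u,v),z).round(1))
to(557,-283,200,np.pi/2)
E
```

```text
cap [ 552.9 -281.1]
cap [ 556.5 -394.6]
cap [ 451.2 -295.8]
cap [ 462.  -412.6]
capS [ 554.9 -280.4]
capS [ 558.4 -392.7]
capS [ 454.3 -294.5]
capS [ 464.  -411.7]
tray ((590.7831420898438, -24.955894470214844), (183.4726104736328, 179.2201385498047), 3.188880443572998)
gb1 [648.6 441.8]
gb2 [640.3 348.1]
gb4 [497.3 446.4]
collar [546.9 407.7]
shtop [547.9 406.8]
handletopL [ 621.7 -162.7]
handletopR [ 548.8 -162.2]
pad [458.4 145.6]
railU a [682.8 347.1]
railU b [672.4 160.5]
railL a [502.7 360. ]
railL b [499.5 202.8]
pos [ 225.8 -609.4  206.2] rot [-3.141 -0.     0.355] w 85.7 t 0.3 -> shift [ 1.413 -0.637  0.021] turn [-0.    -0.    -0.774] |mm| [ 423.9 -191.     6.3]
```

Emit:
move_arm(rows="1 -0.45 -0.08 0 0 -0.774 -0.5; 1 -0.45 -0.08 0 0 -0.774 -0.5; 1 -0.45 -0.08 0 0 -0.774 -0.5; 1 -0.45 -0.08 0 0 -0.774 -0.5; 1 -0.45 -0.08 0 0 -0.774 -0.5; 1 -0.45 -0.08 0 0 -0.774 -0.5; 1 -0.45 -0.08 0 0 -0.774 -0.5; 1 -0.45 -0.08 0 0 -0.774 -0.5; 1 -0.45 -0.08 0 0 -0.774 -0.5; 1 -0.45 -0.08 0 0 -0.774 -0.5; 1 -0.45 -0.08 0 0 -0.774 -0.5; 1 -0.45 -0.08 0 0 -0.774 -0.5")

```text
clock: 1.35
eef_pos: [459.9, -379.1, 230.3]
tool_rot: [-3.141, 0.0, 1.567]
force: [-0.5, 0.2, 0.2]
width: 64.0
gripper_force: 0.0
```

```bash
python3 - <<'E'
from h import *
to(554,-281,240,np.pi/2)
E
```

```text
pos [ 459.9 -379.1  230.3] rot [-3.141  0.     1.567] w 64.0 t 1.4 -> shift [ 0.328  0.312 -0.032] turn [-0.     0.    -0.002] |mm| [98.4 93.7 -9.7]
```

Emit:
move_arm(rows="0.11 0.1 -0.032 0 0 0 -0.5; 0.22 0.21 -0.032 0 0 0 -0.5; 0.328 0.312 -0.032 0 0 0 -0.5; 0.328 0.312 -0.032 0 0 0 -0.5; 0.328 0.312 -0.032 0 0 0 -0.5; 0.328 0.312 -0.032 0 0 0 -0.5")

```text
clock: 1.85
eef_pos: [553.8, -280.3, 239.8]
tool_rot: [-3.141, 0.0, 1.57]
force: [-0.4, -0.7, -0.3]
width: 64.0
gripper_force: 0.0
```

```bash
python3 - <<'E'
from h import *
to(554,-281,106,np.pi/2)
d=look("wrist")
cv2.imwrite("pics/w1.png",d["bgr"])
for b in blobs(mask(d,(0,0,190),(180,60,255)),200):
    print(b[:3],onz(d,*b[1],126).round(1))
E
```

```text
pos [ 553.8 -280.3  239.8] rot [-3.141  0.     1.57 ] w 64.0 t 1.9 -> shift [-0.002  0.001  0.446] turn [-0.     0.    -0.001] |mm| [ -0.6   0.3 133.8]
(np.int32(1475), array([506.,  55.]), [487, 32, 40, 47]) [ 703.  -165.8]
(np.int32(1354), array([541.1,  96.9]), [521, 76, 41, 43]) [ 738.2 -197.9]
(np.int32(1072), array([494.1, 135.9]), [478, 117, 34, 40]) [ 704.3 -230. ]
(np.int32(1691), array([320.3, 193.7]), [297, 171, 47, 46]) [ 552.9 -282.3]
(np.int32(1622), array([212.3, 208.7]), [189, 187, 47, 44]) [ 451.7 -296.9]
(np.int32(1221), array([324.2, 298.3]), [303, 280, 43, 37]) [ 556.8 -394.5]
(np.int32(2304), array([355.1, 353. ]), [291, 331, 109, 43]) [ 591.  -464.5]
```

View pics/w1.png

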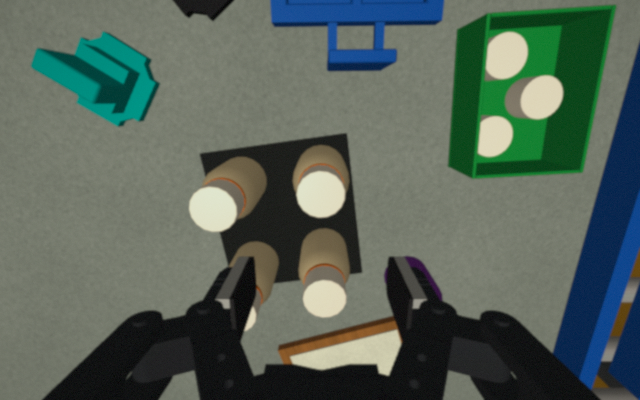

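The wrist view shows bottle 1's cap at (320,194), centred between the fingers, with the tray and its handle above at (360,50). I'll descend, grip and lift.

Emit:
move_arm(rows="-0.002 -0.002 0.12 0 0 0 -0.5; -0.004 -0.003 0.24 0 0 0 -0.5; -0.004 -0.003 0.35 0 0 0 -0.5; -0.004 -0.003 0.42 0 0 0 -0.5; -0.004 -0.003 0.446 0 0 0 -0.5; -0.004 -0.003 0.446 0 0 0 -0.5; -0.004 -0.003 0.446 0 0 0 1; -0.004 -0.003 0.446 0 0 0 1; -0.004 -0.003 0.446 0 0 0 1; -0.004 -0.003 0.446 0 0 0 1; -0.004 -0.003 0.446 0 0 0 1; -0.004 -0.003 0.446 0 0 0 1")

```text
clock: 2.9
eef_pos: [553.3, -281.7, 106.9]
tool_rot: [3.141, 0.001, 1.571]
force: [-0.3, -0.2, -0.4]
width: -0.0
gripper_force: 0.0
```

Emit:
move_arm(rows="0 0 -0.03 0 0 0 1; 0 0 -0.1 0 0 0 1; 0 0 -0.2 0 0 0 1; 0 0 -0.3 0 0 0 1; 0 0 -0.4 0 0 0 1; 0 0 -0.45 0 0 0 1; 0 0 -0.45 0 0 0 1")

```text
clock: 3.48
eef_pos: [555.6, -282.3, 246.5]
tool_rot: [3.134, 0.004, 1.571]
force: [1.2, 0.5, 0.5]
width: 0.3
gripper_force: 0.0
```

```bash
python3 - <<'E'
from h import *
d=look("top")
m=mask(d,(105,120,60),(125,255,255),(280,150,400,250))
# tray's edges on plane z=22: fit lines to left(+y), top(+x), bottom(-x) edges
E=[]
cols=range(308,345,2);rows=range(178,226,2)
top=[(u,np.where(m[:,u])[0].min()) for u in cols];bot=[(u,np.where(m[:,u])[0].max()+1) for u in cols];lef=[(np.where(m[v])[0].min(),v) for v in rows]
for n,p,z in(("top",top,22),("bot",bot,0),("lef",lef,22),("bot22",bot,22)):
    P=np.array([onz(d,u,v,z) for u,v in p],np.float32);l=cv2.fitLine(P,cv2.DIST_HUBER,0,.01,.01).ravel();print(n,l.round(3))
to(0,0,0)
E
```

```text
top [ 5.00000e-03 -1.00000e+00  6.81119e+02 -2.27750e+01]
bot [ 1.30000e-02 -1.00000e+00  4.99892e+02 -3.51640e+01]
lef [1.00000e+00 3.00000e-03 5.82695e+02 6.39440e+01]
bot22 [ 1.20000e-02 -1.00000e+00  4.97105e+02 -3.46520e+01]
pos [ 554.3 -281.9  243.9] rot [3.137e+00 2.000e-03 1.571e+00] w -0.0 t 3.5 -> shift [ 0.941 -1.851  0.803] turn [0.003 0.001 0.   ] |mm| [ 282.3 -555.4  240.9]
```

The fingers shut on nothing, so I'll look again.

```bash
python3 - <<'E'
from h import *
d=look("scene");e=look("wrist")
cv2.imwrite("pics/m1.png",np.hstack([cv2.resize(d["bgr"][60:280,60:300],(400,367)),cv2.resize(e["bgr"],(400,250))[:,:] if 0 else cv2.copyMakeBorder(cv2.resize(e["bgr"],(400,250)),0,117,0,0,cv2.BORDER_CONSTANT)]))
to(554,-281,240)
E
```

```text
pos [ 552.4 -281.3  240.8] rot [-3.141 -0.     1.571] w 0.1 t 3.6 -> shift [0.001 0.005 0.003] turn [-0.001 -0.     0.   ] |mm| [0.3 1.6 0.8]
```

View pics/m1.png

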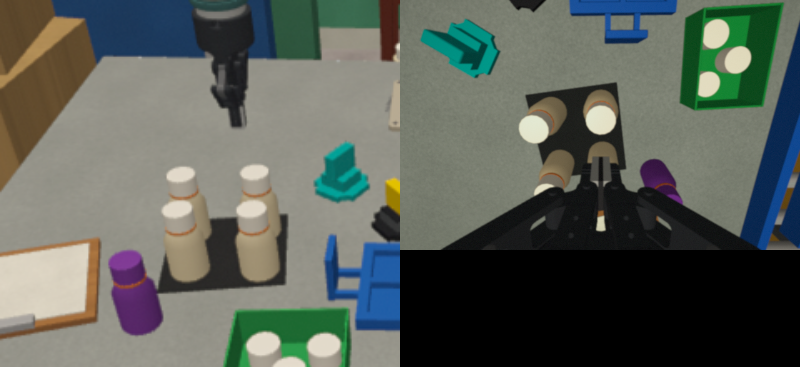

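```bash
python3 - <<'E'
from h import *
d=look("scene");e=look("wrist");t=look("top")
for n,x in(("scene",d),("wrist",e),("top",t)):
    box={"scene":(150,150,240,230),"top":(400,195,490,275),"wrist":(170,150,360,330)}[n]
    print(n,[(b[0],b[1],onz(x,*b[1],126).round(1)) for b in blobs(mask(x,(0,0,190),(180,60,255),box),80)])
    print(n,"tip pred",np.round(pix(x,read_state()["eef_pos"]-[0,0,14]),1),"tcp",np.round(pix(x,read_state()["eef_pos"]),1))
cv2.imwrite("pics/m2.png",np.hstack([cv2.resize(d["bgr"][90:230,140:280],(400,400)),cv2.resize(t["bgr"][140:280,360:500],(400,400))]))
E
```

```text
scene [(np.int32(121), array([212. , 162.9]), array([ 454.3, -295.1])), (np.int32(124), array([167.8, 164.1]), array([ 464. , -412.2])), (np.int32(153), array([165.7, 184.9]), array([ 558.8, -392.9])), (np.int32(152), array([210.3, 184.8]), array([ 554.9, -280.4]))]
scene tip pred [205.1 150.7] tcp [204.3 145.7]
wrist [(np.int32(1708), array([322.5, 192.6]), array([ 553.1, -282.1])), (np.int32(1636), array([214.5, 207.5]), array([ 451.9, -296.7])), (np.int32(181), array([227.2, 301.5]), array([ 454.4, -399.5]))]
wrist tip pred [321.2 234.8] tcp [321.2 244.4]
top [(np.int32(280), array([427.9, 214.3]), array([ 553.5, -281.3])), (np.int32(168), array([476.8, 218.1]), array([ 553.6, -402.5])), (np.int32(286), array([433.2, 256.1]), array([ 451.2, -295.8])), (np.int32(288), array([481.4, 255.5]), array([ 462. , -412.6]))]
top tip pred [441.4 207. ] tcp [443.6 205.8]
```

View pics/m2.png

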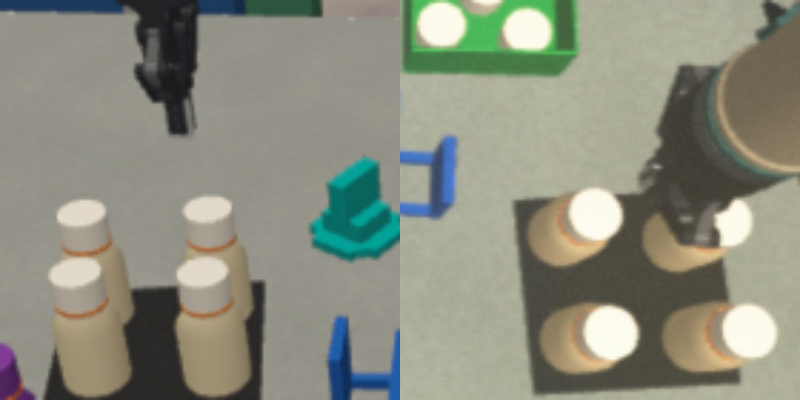

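```bash
python3 - <<'E'
from h import *
d=look("scene");t=look("top");e=look("wrist")
def tri(*obs):
    A=np.zeros((3,3));b=np.zeros(3)
    for x,u,v in obs:
        o,r=ray(x,u,v);r/=np.linalg.norm(r);P=np.eye(3)-np.outer(r,r);A+=P;b+=P@o
    p=np.linalg.solve(A,b);return p.round(1),[np.round(pix(x,p)-np.array([u,v]),1) for x,u,v in obs]
print(tri((d,203,136.6),(t,467,222)))
cv2.imwrite("pics/m3.png",cv2.resize(e["bgr"][200:400,200:440],(720,600),interpolation=cv2.INTER_CUBIC))
E
```

```text
(array([ 516.2, -308.1,  250.4]), [array([-7.3, -2.4]), array([-9.2,  0.2])])
```

View pics/m3.png

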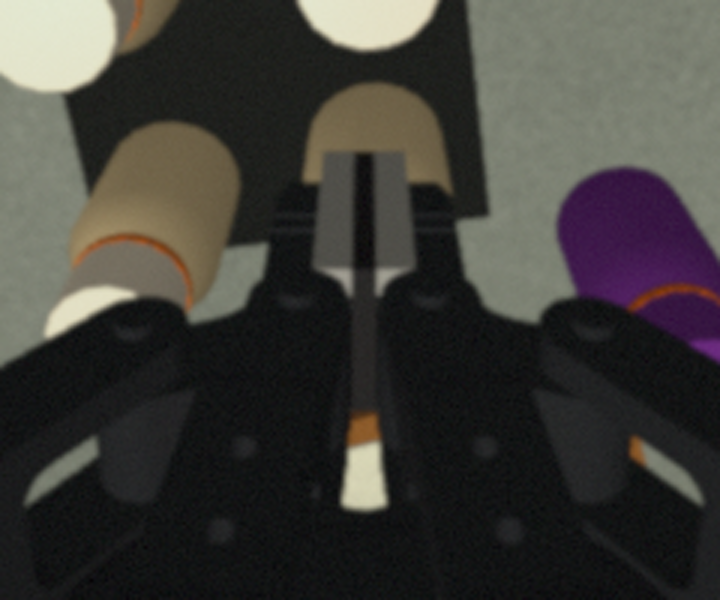

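The wrist, scene and cap fixes all agree with one another. But in both the wrist and scene views the fingertips stand about 44 mm farther back than the stated TCP geometry, so they are about 30 mm behind the reported TCP. The fingers therefore closed above the cap. I'll reopen and go about 48 mm deeper, watching the force.

Emit:
move_arm(rows="0 0.003 0 0 0 0 -0.5; 0 0.003 0.05 0 0 0 -0.5; 0 0.003 0.1 0 0 0 -0.5; 0 0.003 0.15 0 0 0 -0.5; 0 0.003 0.22 0 0 0 -0.5; 0 0.003 0.3 0 0 0 -0.5; 0 0.003 0.38 0 0 0 -0.5; 0 0.003 0.45 0 0 0 -0.5; 0 0.003 0.52 0 0 0 -0.5; 0 0.003 0.57 0 0 0 -0.5; 0 0.003 0.6 0 0 0 -0.5; 0 0.003 0.6 0 0 0 -0.5")

```text
clock: 4.93
eef_pos: [552.5, -280.9, 59.0]
tool_rot: [-3.138, -0.002, 1.571]
force: [-0.1, -0.3, -0.2]
width: 64.2
gripper_force: 0.0
```

Emit:
move_arm(rows="0 0 0 0 0 0 1; 0 0 0 0 0 0 1; 0 0 0 0 0 0 1; 0 0 0 0 0 0 1; 0 0 0 0 0 0 1; 0 0 0 0 0 0 1; 0 0 0 0 0 0 1")

```text
clock: 5.52
eef_pos: [554.5, -281.8, 62.1]
tool_rot: [3.14, 0.001, 1.57]
force: [-0.9, 0.6, 5.4]
width: 45.2
gripper_force: 61.1
```

Gripped, with the width at 45 mm. I'll lift and carry it over the tray.

Emit:
move_arm(rows="0 0 -0.03 0 0 0 1; 0 0 -0.09 0 0 0 1; 0 0 -0.17 0 0 0 1; 0 0 -0.26 0 0 0 1; 0 0 -0.34 0 0 0 1; 0 0 -0.41 0 0 0 1; 0 0 -0.45 0 0 0 1; 0 0 -0.47 0 0 0 1; 0 0 -0.47 0 0 0 1")

```text
clock: 6.27
eef_pos: [554.5, -281.8, 203.8]
tool_rot: [3.139, 0.001, 1.571]
force: [0.6, 0.0, -2.1]
width: 45.1
gripper_force: 61.2
```

Emit:
move_arm(rows="0.03 -0.001 0 0 0 0 1; 0.1 -0.002 0 0 0 0 1; 0.2 -0.004 0 0 0 0 1; 0.31 -0.006 0 0 0 0 1; 0.42 -0.008 0 0 0 0 1; 0.53 -0.01 0 0 0 0 1; 0.64 -0.012 0 0 0 0 1; 0.75 -0.015 0 0 0 0 1; 0.85 -0.015 0 0 0 0 1; 0.93 -0.015 0 0 0 0 1; 0.97 -0.015 0 0 0 0 1; 0.978 -0.015 0 0 0 0 1")

```text
clock: 7.27
eef_pos: [548.4, 15.5, 201.3]
tool_rot: [-3.14, -0.002, 1.576]
force: [0.6, -0.2, -1.1]
width: 45.0
gripper_force: 61.3
```

Emit:
move_arm(rows="0 0 0 0 0 0 1; 0 0 0 0 0 0 1")

```text
clock: 7.43
eef_pos: [549.1, 9.7, 201.7]
tool_rot: [-3.14, 0.002, 1.568]
force: [-0.1, -0.5, -1.2]
width: 44.8
gripper_force: 61.3
```

```bash
python3 - <<'E'
from h import *
to(549,12,64.5,np.pi/2)
e=look("wrist");t=look("top");d=look("scene")
cv2.imwrite("pics/w2.png",e["bgr"])
m=mask(e,(105,120,40),(125,255,255))
print([b[:3] for b in blobs(m,500)])
to(549,12,64.5,np.pi/2)
E
```

```text
pos [549.1   9.7 201.7] rot [-3.140e+00  2.000e-03  1.568e+00] w 44.8 t 7.4 -> shift [0.008 0.    0.457] turn [-0.001  0.001 -0.002] |mm| [  2.5   0.  137.2]
[(np.int32(15551), array([375.2, 178.4]), [274, 123, 172, 153]), (np.int32(7672), array([614. , 312.9]), [571, 165, 69, 235])]
pos [549.4   9.7 202. ] rot [-3.141e+00  1.000e-03  1.567e+00] w 44.6 t 7.6 -> shift [ 0.008 -0.001  0.458] turn [-0.     0.001 -0.002] |mm| [  2.4  -0.3 137.5]
```

View pics/w2.png

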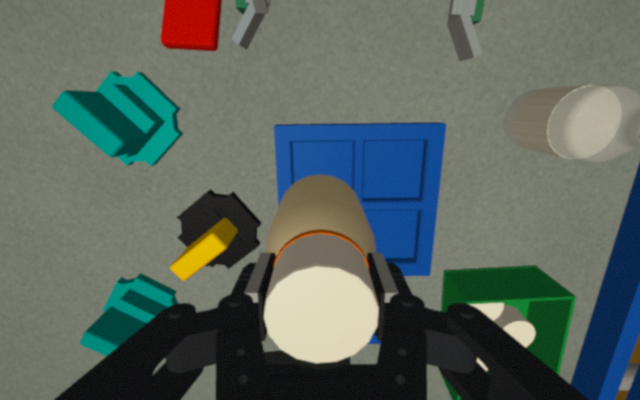

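The wrist view shows the bottle hanging over the tray. The tray's front edge runs from (275,125) to (445,123), and its rear right corner is near (431,275). The wheel is at (215,230) and the latch pad at (190,22). I'll now fit the tray edges.

```bash
cat >> h.py <<'E'
def tray_wrist(e,lr=(128,145),rr=(128,270),cc=(285,435)):
    m=mask(e,(105,120,40),(125,255,255),(250,100,470,290))
    W=lambda p,z:np.array([onz(e,u,v,z) for u,v in p],np.float32)
    L=W([(np.where(m[v])[0].min(),v) for v in range(*lr)],22);Rr=W([(np.where(m[v])[0].max()+1,v) for v in range(*rr)],22)
    F=W([(u,np.where(m[:,u])[0].min()) for u in range(*cc)],0)
    B=W([(u,np.where(m[:,u])[0].max()+1) for u in range(400,428)],22)
    for n,P in(("L",L),("R",Rr),("F(z0)",F),("B(z22)",B)):
        l=cv2.fitLine(P,cv2.DIST_HUBER,0,.01,.01).ravel();print(n,"mid",P.mean(0).round(1),"dir",l[:2].round(3))
E
python3 - <<'E'
from h import *
e=look("wrist");tray_wrist(e)
m=mask(e,(105,120,40),(125,255,255),(250,100,470,290))
print([(v,np.where(m[v])[0].min(),np.where(m[v])[0].max()) for v in range(124,200,8)])
print(e["hsv"][118:150:2,320].tolist()); print(e["hsv"][118:150:2,390,2].tolist())
to(549,12,64.5,np.pi/2)
E
```

```text
L mid [499.   53.3] dir [0.049 0.999]
R mid [682.6 -19.5] dir [ 0.01 -1.  ]
F(z0) mid [592.9  64.3] dir [1.    0.012]
B(z22) mid [ 663.9 -117.5] dir [1.    0.008]
[(124, np.int64(315), np.int64(444)), (132, np.int64(274), np.int64(444)), (140, np.int64(274), np.int64(443)), (148, np.int64(275), np.int64(442)), (156, np.int64(275), np.int64(441)), (164, np.int64(276), np.int64(440)), (172, np.int64(276), np.int64(439)), (180, np.int64(277), np.int64(439)), (188, np.int64(277), np.int64(438)), (196, np.int64(278), np.int64(437))]
[[39, 28, 126], [41, 28, 126], [44, 23, 120], [108, 126, 105], [107, 208, 152], [107, 209, 155], [107, 206, 157], [107, 211, 157], [107, 209, 156], [107, 209, 156], [108, 208, 156], [107, 212, 137], [107, 213, 146], [107, 215, 154], [107, 210, 154], [107, 217, 154]]
[129, 125, 98, 130, 151, 150, 151, 151, 150, 154, 148, 136, 148, 149, 150, 149]
pos [549.5  10.1 202.1] rot [-3.141e+00  1.000e-03  1.568e+00] w 45.0 t 7.6 -> shift [ 0.007 -0.001  0.459] turn [-0.     0.    -0.002] |mm| [  2.   -0.4 137.6]
```

Emit:
move_arm(rows="0.009 0.003 0.04 0 0 0 1; 0.009 0.003 0.12 0 0 0 1; 0.009 0.003 0.2 0 0 0 1; 0.009 0.003 0.28 0 0 0 1; 0.009 0.003 0.34 0 0 0 1; 0.009 0.003 0.38 0 0 0 1; 0.009 0.003 0.41 0 0 0 1; 0.009 0.003 0.43 0 0 0 1; 0.009 0.003 0.445 0 0 0 1; 0.009 0.003 0.455 0 0 0 1; 0.009 0.003 0.455 0 0 0 1; 0.009 0.003 0.455 0 0 0 1")

```text
clock: 8.63
eef_pos: [550.8, 14.5, 66.3]
tool_rot: [3.141, -0.0, 1.57]
force: [0.2, -0.4, -1.2]
width: 45.0
gripper_force: 62.0
```

Emit:
move_arm(rows="0 0 0.002 0 0 0 -0.45; 0 0 0.002 0 0 0 -0.45; 0 0 0.002 0 0 0 -0.45; 0 0 -0.02 0 0 0 -0.45; 0 0 -0.08 0 0 0 -0.45; 0 0 -0.18 0 0 0 -0.45; 0 0 -0.3 0 0 0 -0.45; 0 0 -0.4 0 0 0 -0.45; 0 0 -0.45 0 0 0 -0.45; 0 0 -0.45 0 0 0 -0.45")

```text
clock: 9.47
eef_pos: [553.1, 15.0, 205.3]
tool_rot: [3.133, -0.0, 1.57]
force: [0.2, 0.1, 0.1]
width: 61.9
gripper_force: 0.0
```

Emit:
move_arm(rows="-0.08 -0.03 0 0 0 0 -0.5; -0.19 -0.06 0 0 0 0 -0.5; -0.31 -0.1 0 0 0 0 -0.5; -0.43 -0.14 0 0 0 0 -0.5; -0.55 -0.18 0 0 0 0 -0.5; -0.67 -0.22 0 0 0 0 -0.5; -0.79 -0.26 0 0 0 0 -0.5; -0.9 -0.3 0 0 0 0 -0.5; -0.97 -0.32 0 0 0 0 -0.5; -1 -0.328 0 0 0 0 -0.5; -1 -0.328 0 0 0 0 -0.5; -1 -0.328 0 0 0 0 -0.5")

```text
clock: 10.47
eef_pos: [452.1, -284.1, 200.3]
tool_rot: [-3.141, -0.002, 1.571]
force: [-0.3, 0.8, 0.4]
width: 64.5
gripper_force: 0.0
```

```bash
python3 - <<'E'
from h import *
e=look("wrist");t=look("top")
print("wrist",[(b[0],b[1],onz(e,*b[1],126).round(1)) for b in blobs(mask(e,(0,0,190),(180,60,255)),300)])
print("top placed",[(b[0],b[1],onz(t,*b[1],130).round(1)) for b in blobs(mask(t,(0,0,190),(180,60,255),(280,150,360,240)),80)])
to(452,-296.5,60.5,np.pi/2)
E
```

```text
wrist [(np.int32(490), array([634.1,  50.2]), array([ 668.5, -171.3])), (np.int32(834), array([619.7, 135.7]), array([ 675.5, -229.3])), (np.int32(2157), array([320.4, 219.3]), array([ 451.5, -296.3])), (np.int32(1473), array([332. , 337.7]), array([ 462.3, -413.4])), (np.int32(751), array([460.3, 388. ]), array([ 589.5, -473.5]))]
top placed [(np.int32(284), array([309.3, 206.5]), array([548.8,  14.1]))]
pos [ 452.8 -282.9  200.6] rot [ 3.141e+00 -1.000e-03  1.574e+00] w 64.2 t 10.6 -> shift [-0.046 -0.003  0.467] turn [ 0.    -0.001  0.002] |mm| [-13.8  -0.9 140.1]
```

Emit:
move_arm(rows="-0.02 -0.003 0.06 0 0 0 -0.5; -0.045 -0.003 0.16 0 0 0 -0.5; -0.045 -0.003 0.28 0 0 0 -0.5; -0.045 -0.003 0.38 0 0 0 -0.5; -0.045 -0.003 0.44 0 0 0 -0.5; -0.045 -0.003 0.467 0 0 0 -0.5; -0.045 -0.003 0.467 0 0 0 -0.5; -0.045 -0.003 0.467 0 0 0 1; -0.045 -0.003 0.467 0 0 0 1; -0.045 -0.003 0.467 0 0 0 1; -0.045 -0.003 0.467 0 0 0 1; -0.045 -0.003 0.467 0 0 0 1")

```text
clock: 11.57
eef_pos: [452.0, -299.3, 62.0]
tool_rot: [3.139, 0.001, 1.57]
force: [-0.3, 1.4, 7.1]
width: 44.7
gripper_force: 61.2
```

Emit:
move_arm(rows="0 0 0 0 0 0 1; 0 0 -0.03 0 0 0 1; 0 0 -0.09 0 0 0 1; 0 0 -0.17 0 0 0 1; 0 0 -0.26 0 0 0 1; 0 0 -0.34 0 0 0 1; 0 0 -0.41 0 0 0 1; 0 0 -0.45 0 0 0 1; 0 0 -0.47 0 0 0 1; 0 0 -0.47 0 0 0 1")

```text
clock: 12.4
eef_pos: [451.5, -299.4, 203.3]
tool_rot: [3.139, 0.002, 1.57]
force: [-0.7, 0.3, -0.7]
width: 44.8
gripper_force: 61.3
```

Emit:
move_arm(rows="0.03 0.02 0 0 0 0 1; 0.1 0.06 0 0 0 0 1; 0.2 0.12 0 0 0 0 1; 0.31 0.18 0 0 0 0 1; 0.42 0.25 0 0 0 0 1; 0.53 0.32 0 0 0 0 1; 0.64 0.38 0 0 0 0 1; 0.75 0.44 0 0 0 0 1; 0.85 0.51 0 0 0 0 1; 0.93 0.56 0 0 0 0 1; 0.99 0.595 0 0 0 0 1; 1 0.595 0 0 0 0 1")

```text
clock: 13.4
eef_pos: [630.6, 8.6, 199.9]
tool_rot: [-3.141, -0.005, 1.578]
force: [0.6, 1.0, -0.6]
width: 44.7
gripper_force: 61.4
```

Emit:
move_arm(rows="0.033 0 0 0 0 0 1; 0.033 0 0 0 0 0 1; 0.033 0 0 0 0 0 1")

```text
clock: 13.65
eef_pos: [628.6, 10.8, 200.9]
tool_rot: [-3.14, 0.0, 1.571]
force: [-0.2, -0.0, -1.0]
width: 44.9
gripper_force: 61.4
```

```bash
python3 - <<'E'
from h import *
to(630.4,13.4,65.5,np.pi/2)
t=look("top")
print("top placed",[(b[0],b[1],onz(t,*b[1],130).round(1)) for b in blobs(mask(t,(0,0,190),(180,60,255),(280,150,360,240)),80)])
e=look("wrist");print("wrist",[(b[0],b[1],onz(e,*b[1],130).round(1)) for b in blobs(mask(e,(0,0,190),(180,60,255)),300)])
to(630.4,13.4,65.5,np.pi/2)
E
```

```text
pos [628.6  10.8 200.9] rot [-3.14   0.     1.571] w 44.9 t 13.7 -> shift [0.009 0.007 0.451] turn [-0.001  0.    -0.   ] |mm| [  2.6   2.1 135.4]
top placed []
wrist [(np.int32(2253), array([221.4, 200.9]), array([550.1,  14.1])), (np.int32(8541), array([320.7, 309.4]), array([628.3, -86.7]))]
pos [629.    9.4 201.4] rot [-3.141e+00  1.000e-03  1.569e+00] w 45.0 t 13.8 -> shift [0.014 0.005 0.453] turn [-0.     0.001 -0.001] |mm| [  4.1   1.5 135.9]
```

The bottle sits about 3 mm ahead in the grip, which the wrist view confirms, so I'll allow for it when placing.

Emit:
move_arm(rows="0.001 0.006 0.04 0 0 0 1; 0.001 0.006 0.12 0 0 0 1; 0.001 0.006 0.2 0 0 0 1; 0.001 0.006 0.28 0 0 0 1; 0.001 0.006 0.34 0 0 0 1; 0.001 0.006 0.38 0 0 0 1; 0.001 0.006 0.41 0 0 0 1; 0.001 0.006 0.43 0 0 0 1; 0.001 0.006 0.445 0 0 0 1; 0.001 0.006 0.453 0 0 0 1; 0.001 0.006 0.453 0 0 0 1; 0.001 0.006 0.453 0 0 0 1")

```text
clock: 14.75
eef_pos: [632.1, 11.3, 66.5]
tool_rot: [3.14, -0.0, 1.571]
force: [0.0, 0.3, -0.4]
width: 44.9
gripper_force: 61.7
```

Emit:
move_arm(rows="0 0 0.002 0 0 0 -0.45; 0 0 0.002 0 0 0 -0.45; 0 0 0.002 0 0 0 -0.45; 0 0 -0.02 0 0 0 -0.45; 0 0 -0.08 0 0 0 -0.45; 0 0 -0.18 0 0 0 -0.45; 0 0 -0.3 0 0 0 -0.45; 0 0 -0.4 0 0 0 -0.45; 0 0 -0.45 0 0 0 -0.45; 0 0 -0.45 0 0 0 -0.45")

```text
clock: 15.58
eef_pos: [634.3, 11.7, 206.0]
tool_rot: [3.133, -0.001, 1.57]
force: [0.6, 0.3, -0.1]
width: 62.1
gripper_force: 0.0
```

Emit:
move_arm(rows="-0.08 -0.02 0 0 0 0 -0.5; -0.19 -0.04 0 0 0 0 -0.5; -0.31 -0.07 0 0 0 0 -0.5; -0.43 -0.1 0 0 0 0 -0.5; -0.55 -0.13 0 0 0 0 -0.5; -0.67 -0.16 0 0 0 0 -0.5; -0.79 -0.19 0 0 0 0 -0.5; -0.9 -0.22 0 0 0 0 -0.5; -0.97 -0.24 0 0 0 0 -0.5; -1 -0.246 0 0 0 0 -0.5; -1 -0.246 0 0 0 0 -0.5; -1 -0.246 0 0 0 0 -0.5")

```text
clock: 16.58
eef_pos: [557.8, -287.1, 200.4]
tool_rot: [-3.142, -0.002, 1.571]
force: [0.3, 0.4, -0.7]
width: 64.0
gripper_force: 0.0
```

Emit:
move_arm(rows="-0.1 0 0 0 0 0 -0.5; -0.2 0 0 0 0 0 -0.5; -0.3 0 0 0 0 0 -0.5; -0.35 0 0 0 0 0 -0.5; -0.35 0 0 0 0 0 -0.5; -0.35 0 0 0 0 0 -0.5")

```text
clock: 17.08
eef_pos: [558.7, -391.3, 200.3]
tool_rot: [3.141, -0.002, 1.573]
force: [-0.9, 0.8, -1.0]
width: 64.0
gripper_force: 0.0
```

```bash
python3 - <<'E'
from h import *
e=look("wrist");t=look("top")
print("wrist",[(b[0],b[1],onz(e,*b[1],126).round(1)) for b in blobs(mask(e,(0,0,190),(180,60,255)),300)])
print("top placed",[(b[0],b[1],onz(t,*b[1],130).round(1)) for b in blobs(mask(t,(0,0,190),(180,60,255),(280,150,360,240)),80)])
to(556.8,-394.5,60.5,np.pi/2)
E
```

```text
wrist [(np.int32(1601), array([532.1,  21.5]), array([ 700.8, -260.7])), (np.int32(2282), array([319. , 208.8]), array([ 557. , -394.4])), (np.int32(2129), array([204.5, 231. ]), array([ 462.7, -413.9])), (np.int32(7206), array([345.3, 330.6]), array([ 581.2, -512.5]))]
top placed [(np.int32(277), array([312.4, 175.1]), array([630.2,  13. ])), (np.int32(278), array([309.3, 206.5]), array([548.8,  14.1]))]
pos [ 559.  -390.   200.7] rot [ 3.141e+00 -2.000e-03  1.575e+00] w 64.3 t 17.2 -> shift [-0.016 -0.008  0.467] turn [ 0.    -0.002  0.003] |mm| [ -4.9  -2.4 140.2]
```

Emit:
move_arm(rows="-0.008 -0.006 0.06 0 0 0 -0.5; -0.008 -0.006 0.16 0 0 0 -0.5; -0.008 -0.006 0.28 0 0 0 -0.5; -0.008 -0.006 0.38 0 0 0 -0.5; -0.008 -0.006 0.44 0 0 0 -0.5; -0.008 -0.006 0.467 0 0 0 -0.5; -0.008 -0.006 0.467 0 0 0 -0.5; -0.008 -0.006 0.467 0 0 0 1; -0.008 -0.006 0.467 0 0 0 1; -0.008 -0.006 0.467 0 0 0 1; -0.008 -0.006 0.467 0 0 0 1; -0.008 -0.006 0.467 0 0 0 1")

```text
clock: 18.18
eef_pos: [557.1, -396.6, 62.6]
tool_rot: [3.139, 0.001, 1.571]
force: [-0.2, 0.5, 6.8]
width: 44.5
gripper_force: 61.7
```

Emit:
move_arm(rows="0 0 0 0 0 0 1; 0 0 -0.03 0 0 0 1; 0 0 -0.09 0 0 0 1; 0 0 -0.17 0 0 0 1; 0 0 -0.26 0 0 0 1; 0 0 -0.34 0 0 0 1; 0 0 -0.41 0 0 0 1; 0 0 -0.45 0 0 0 1; 0 0 -0.47 0 0 0 1; 0 0 -0.47 0 0 0 1")

```text
clock: 19.02
eef_pos: [556.0, -396.5, 202.9]
tool_rot: [3.14, 0.001, 1.57]
force: [-0.0, 0.3, -2.2]
width: 45.1
gripper_force: 61.4
```

Emit:
move_arm(rows="0.03 0.01 0 0 0 0 1; 0.1 0.03 0 0 0 0 1; 0.2 0.05 0 0 0 0 1; 0.31 0.07 0 0 0 0 1; 0.42 0.1 0 0 0 0 1; 0.53 0.13 0 0 0 0 1; 0.64 0.16 0 0 0 0 1; 0.75 0.19 0 0 0 0 1; 0.85 0.22 0 0 0 0 1; 0.93 0.24 0 0 0 0 1; 0.99 0.247 0 0 0 0 1; 1 0.247 0 0 0 0 1")

```text
clock: 20.02
eef_pos: [629.4, -89.0, 199.9]
tool_rot: [-3.139, -0.005, 1.578]
force: [0.4, 0.6, -1.6]
width: 44.6
gripper_force: 61.4
```

Emit:
move_arm(rows="0.04 0 0 0 0 0 1; 0.08 0 0 0 0 0 1; 0.093 0 0 0 0 0 1; 0.093 0 0 0 0 0 1; 0.093 0 0 0 0 0 1; 0.093 0 0 0 0 0 1")

```text
clock: 20.52
eef_pos: [629.7, -69.7, 201.6]
tool_rot: [-3.142, 0.001, 1.569]
force: [0.1, -0.7, -0.8]
width: 44.8
gripper_force: 61.4
```

```bash
cat >> h.py <<'E'
def held(e):
    "tool x of held bottle's cap top (66 mm above the TCP)"
    b=max([b for b in blobs(mask(e,(0,0,190),(180,60,255),(230,240,410,400)),2000)],key=lambda b:b[0])
    z=e["T"][2,3]-166.7+64.5;p=onz(e,*b[1],z);T=e["T"][:3,3];print("held cap",b[1],b[2],"world",p.round(1))
E
python3 - <<'E'
from h import *
to(631.2,-66.6,65.5,np.pi/2)
e=look("wrist");print("wrist",[(b[0],b[1],b[2],onz(e,*b[1],130).round(1)) for b in blobs(mask(e,(0,0,190),(180,60,255)),300)])
held(e)
to(631.2,-66.6,65.5,np.pi/2)
E
```

```text
pos [629.7 -69.7 201.6] rot [-3.142e+00  1.000e-03  1.569e+00] w 44.8 t 20.5 -> shift [0.011 0.005 0.454] turn [-0.     0.001 -0.001] |mm| [  3.2   1.5 136.1]
wrist [(np.int32(3094), array([209.1,  95. ]), [179, 63, 61, 65], array([550.1,  13.6])), (np.int32(3095), array([322.8,  96.1]), [292, 64, 62, 65], array([631. ,  12.7])), (np.int32(923), array([425.6, 251. ]), [407, 238, 38, 29], array([ 716.6, -109.3])), (np.int32(8431), array([320.8, 309.9]), [265, 262, 113, 96], array([ 629.3, -167. ])), (np.int32(933), array([461.5, 281. ]), [443, 265, 38, 33], array([ 750.3, -137.8]))]
held cap [320.8 309.9] [265, 262, 113, 96] world [629.6 -66.6]
pos [629.7 -69.7 201.6] rot [3.142e+00 1.000e-03 1.569e+00] w 44.5 t 20.6 -> shift [0.011 0.005 0.454] turn [ 0.     0.001 -0.001] |mm| [  3.2   1.4 136.1]
```

Emit:
move_arm(rows="0.002 0.005 0.04 0 0 0 1; 0.002 0.005 0.12 0 0 0 1; 0.002 0.005 0.2 0 0 0 1; 0.002 0.005 0.28 0 0 0 1; 0.002 0.005 0.34 0 0 0 1; 0.002 0.005 0.38 0 0 0 1; 0.002 0.005 0.41 0 0 0 1; 0.002 0.005 0.43 0 0 0 1; 0.002 0.005 0.445 0 0 0 1; 0.002 0.005 0.454 0 0 0 1; 0.002 0.005 0.454 0 0 0 1; 0.002 0.005 0.454 0 0 0 1")

```text
clock: 21.57
eef_pos: [631.8, -67.6, 66.6]
tool_rot: [3.14, 0.0, 1.571]
force: [-1.9, 0.0, 3.4]
width: 44.8
gripper_force: 61.5
```

Emit:
move_arm(rows="0 0 0.002 0 0 0 -0.45; 0 0 0.002 0 0 0 -0.45; 0 0 0.002 0 0 0 -0.45; 0 0 -0.02 0 0 0 -0.45; 0 0 -0.08 0 0 0 -0.45; 0 0 -0.18 0 0 0 -0.45; 0 0 -0.3 0 0 0 -0.45; 0 0 -0.4 0 0 0 -0.45; 0 0 -0.45 0 0 0 -0.45; 0 0 -0.45 0 0 0 -0.45")

```text
clock: 22.4
eef_pos: [634.3, -67.6, 205.5]
tool_rot: [3.133, 0.0, 1.57]
force: [-0.4, -0.0, 0.6]
width: 61.7
gripper_force: 0.0
```

Emit:
move_arm(rows="-0.08 -0.04 0 0 0 0 -0.5; -0.19 -0.1 0 0 0 0 -0.5; -0.31 -0.16 0 0 0 0 -0.5; -0.43 -0.23 0 0 0 0 -0.5; -0.55 -0.3 0 0 0 0 -0.5; -0.67 -0.36 0 0 0 0 -0.5; -0.79 -0.42 0 0 0 0 -0.5; -0.9 -0.48 0 0 0 0 -0.5; -0.97 -0.53 0 0 0 0 -0.5; -1 -0.562 0 0 0 0 -0.5; -1 -0.562 0 0 0 0 -0.5; -1 -0.562 0 0 0 0 -0.5")

```text
clock: 23.4
eef_pos: [462.8, -366.5, 200.0]
tool_rot: [3.142, -0.002, 1.57]
force: [0.9, 0.9, 0.1]
width: 63.8
gripper_force: 0.0
```

Emit:
move_arm(rows="-0.07 0 0 0 0 0 -0.5; -0.13 0 0 0 0 0 -0.5; -0.15 0 0 0 0 0 -0.5; -0.15 0 0 0 0 0 -0.5; -0.15 0 0 0 0 0 -0.5; -0.15 0 0 0 0 0 -0.5")

```text
clock: 23.9
eef_pos: [463.7, -410.1, 200.3]
tool_rot: [3.141, -0.002, 1.573]
force: [-0.3, -0.4, -0.0]
width: 64.2
gripper_force: 0.0
```

```bash
python3 - <<'E'
from h import *
e=look("wrist");t=look("top")
print("wrist",[(b[0],b[1],onz(e,*b[1],126).round(1)) for b in blobs(mask(e,(0,0,190),(180,60,255)),300)])
print("top placed",[(b[0],b[1],onz(t,*b[1],130).round(1)) for b in blobs(mask(t,(0,0,190),(180,60,255),(280,150,360,240)),80)])
to(462.5,-413.5,60.5,np.pi/2)
E
```

```text
wrist [(np.int32(2285), array([319.2, 209.8]), array([ 462.2, -414.1])), (np.int32(1975), array([463.8, 291.5]), array([ 589.4, -489.6])), (np.int32(2332), array([378.6, 329.5]), array([ 516.9, -530.1])), (np.int32(771), array([460.2, 387.8]), array([ 601.4, -599. ]))]
top placed [(np.int32(275), array([312.4, 175. ]), array([630.5,  13. ])), (np.int32(283), array([343.7, 177.4]), array([630.5, -66.4])), (np.int32(278), array([309.3, 206.5]), array([548.8,  14.1]))]
pos [ 463.3 -410.8  200.5] rot [ 3.141e+00 -1.000e-03  1.573e+00] w 64.5 t 24.0 -> shift [-0.009 -0.003  0.467] turn [ 0.    -0.001  0.001] |mm| [ -2.8  -0.9 140. ]
```

Emit:
move_arm(rows="-0.005 -0.003 0.06 0 0 0 -0.5; -0.005 -0.003 0.16 0 0 0 -0.5; -0.005 -0.003 0.28 0 0 0 -0.5; -0.005 -0.003 0.38 0 0 0 -0.5; -0.005 -0.003 0.44 0 0 0 -0.5; -0.005 -0.003 0.467 0 0 0 -0.5; -0.005 -0.003 0.467 0 0 0 -0.5; -0.005 -0.003 0.467 0 0 0 1; -0.005 -0.003 0.467 0 0 0 1; -0.005 -0.003 0.467 0 0 0 1; -0.005 -0.003 0.467 0 0 0 1; -0.005 -0.003 0.467 0 0 0 1")

```text
clock: 25.0
eef_pos: [462.7, -414.8, 61.9]
tool_rot: [3.139, 0.002, 1.57]
force: [-0.9, 0.7, 6.2]
width: 44.6
gripper_force: 61.2
```

Emit:
move_arm(rows="0 0 0 0 0 0 1; 0 0 -0.03 0 0 0 1; 0 0 -0.09 0 0 0 1; 0 0 -0.17 0 0 0 1; 0 0 -0.26 0 0 0 1; 0 0 -0.34 0 0 0 1; 0 0 -0.41 0 0 0 1; 0 0 -0.45 0 0 0 1; 0 0 -0.47 0 0 0 1; 0 0 -0.47 0 0 0 1")

```text
clock: 25.83
eef_pos: [462.3, -414.6, 203.1]
tool_rot: [3.14, 0.002, 1.57]
force: [0.3, -0.7, -1.3]
width: 44.7
gripper_force: 61.3
```

Emit:
move_arm(rows="0.03 0.01 0 0 0 0 1; 0.1 0.03 0 0 0 0 1; 0.2 0.06 0 0 0 0 1; 0.31 0.09 0 0 0 0 1; 0.42 0.12 0 0 0 0 1; 0.53 0.16 0 0 0 0 1; 0.64 0.19 0 0 0 0 1; 0.75 0.22 0 0 0 0 1; 0.85 0.25 0 0 0 0 1; 0.93 0.28 0 0 0 0 1; 0.99 0.296 0 0 0 0 1; 1 0.296 0 0 0 0 1")

```text
clock: 26.83
eef_pos: [550.9, -107.6, 200.2]
tool_rot: [-3.14, -0.004, 1.578]
force: [-0.3, 1.0, -1.1]
width: 45.1
gripper_force: 61.3
```

Emit:
move_arm(rows="0.05 0 0 0 0 0 1; 0.11 0 0 0 0 0 1; 0.15 0 0 0 0 0 1; 0.155 0 0 0 0 0 1; 0.155 0 0 0 0 0 1; 0.155 0 0 0 0 0 1; 0.155 0 0 0 0 0 1")

```text
clock: 27.42
eef_pos: [550.4, -69.2, 201.1]
tool_rot: [-3.141, 0.001, 1.569]
force: [-0.0, 0.0, -1.0]
width: 44.8
gripper_force: 61.3
```

```bash
python3 - <<'E'
from h import *
to(551.2,-67.4,65.5,np.pi/2)
e=look("wrist");held(e)
to(551.2,-67.4,65.5,np.pi/2)
E
```

```text
pos [550.4 -69.2 201.1] rot [-3.141e+00  1.000e-03  1.569e+00] w 44.8 t 27.4 -> shift [0.007 0.003 0.452] turn [-0.     0.001 -0.001] |mm| [  2.    0.9 135.6]
held cap [320.7 312.8] [265, 265, 113, 96] world [550.3 -67.5]
pos [550.5 -69.2 201.2] rot [-3.141e+00  1.000e-03  1.569e+00] w 44.9 t 27.5 -> shift [0.006 0.003 0.452] turn [-0.     0.    -0.001] |mm| [  1.9   0.8 135.7]
```

Emit:
move_arm(rows="0.002 0.003 0.04 0 0 0 1; 0.002 0.003 0.12 0 0 0 1; 0.002 0.003 0.2 0 0 0 1; 0.002 0.003 0.28 0 0 0 1; 0.002 0.003 0.34 0 0 0 1; 0.002 0.003 0.38 0 0 0 1; 0.002 0.003 0.41 0 0 0 1; 0.002 0.003 0.43 0 0 0 1; 0.002 0.003 0.445 0 0 0 1; 0.002 0.003 0.452 0 0 0 1; 0.002 0.003 0.452 0 0 0 1; 0.002 0.003 0.452 0 0 0 1")

```text
clock: 28.47
eef_pos: [552.0, -67.2, 66.2]
tool_rot: [3.14, 0.0, 1.57]
force: [0.1, -0.6, -0.2]
width: 44.8
gripper_force: 61.5
```

Emit:
move_arm(rows="0 0 0.002 0 0 0 -0.45; 0 0 0.002 0 0 0 -0.45; 0 0 0.002 0 0 0 -0.45; 0 0 -0.02 0 0 0 -0.45; 0 0 -0.08 0 0 0 -0.45; 0 0 -0.18 0 0 0 -0.45; 0 0 -0.3 0 0 0 -0.45; 0 0 -0.4 0 0 0 -0.45; 0 0 -0.45 0 0 0 -0.45; 0 0 -0.45 0 0 0 -0.45")

```text
clock: 29.3
eef_pos: [554.3, -67.0, 205.3]
tool_rot: [3.133, 0.001, 1.57]
force: [0.8, -0.0, -0.1]
width: 61.9
gripper_force: 0.0
```

Emit:
move_arm(rows="-0.05 0.02 0 0 0 0.08 -0.2; -0.1 0.05 0 0 0 0.16 -0.2; -0.17 0.08 0 0 0 0.24 -0.2; -0.25 0.11 0 0 0 0.32 -0.2; -0.31 0.136 0 0 0 0.4 -0.2; -0.31 0.136 0 0 0 0.48 -0.2; -0.31 0.136 0 0 0 0.56 -0.2; -0.31 0.136 0 0 0 0.64 -0.2; -0.31 0.136 0 0 0 0.72 -0.2; -0.31 0.136 0 0 0 0.8 -0.2; -0.31 0.136 0 0 0 0.88 -0.2; -0.31 0.136 0 0 0 0.96 -0.2")

```text
clock: 30.3
eef_pos: [591.6, -159.8, 199.9]
tool_rot: [-3.141, 0.002, 0.064]
force: [0.7, -0.7, -0.4]
width: 51.0
gripper_force: 0.0
```

Emit:
move_arm(rows="0 0 0 0 0 0.04 -0.2; 0 0 0 0 0 0.04 -0.2; 0 0 0 0 0 0.04 -0.2")

```text
clock: 30.55
eef_pos: [591.8, -159.7, 200.1]
tool_rot: [-3.141, 0.001, 0.01]
force: [0.4, -0.1, 0.8]
width: 51.1
gripper_force: 0.0
```

```bash
python3 - <<'E'
from h import *
e=look("wrist");t=look("top");d=look("scene")
print("top placed",[(b[0],b[1],onz(t,*b[1],130).round(1)) for b in blobs(mask(t,(0,0,190),(180,60,255),(280,150,380,240)),80)])
m=mask(t,(105,120,60),(125,255,255),(280,150,400,250))
cols=range(308,345,2);rows=range(178,226,2)
cv2.imwrite("pics/p5.png",np.vstack([cv2.resize(e["bgr"],(480,300)),cv2.resize(t["bgr"][130:290,120:376],(480,300))]))
to(592.3,-161,12,0)
E
```

```text
top placed [(np.int32(273), array([312.4, 175. ]), array([630.5,  13. ])), (np.int32(272), array([343.7, 177.3]), array([630.8, -66.4])), (np.int32(274), array([309.3, 206.4]), array([549.1,  14.2])), (np.int32(275), array([341.8, 208.3]), array([550.7, -66.7]))]
pos [ 592.1 -160.   200.5] rot [-3.141  0.     0.009] w 51.3 t 30.7 -> shift [0.001 0.004 0.628] turn [-0.     0.     0.006] |mm| [  0.3   1.1 188.5]
```

View pics/p5.png

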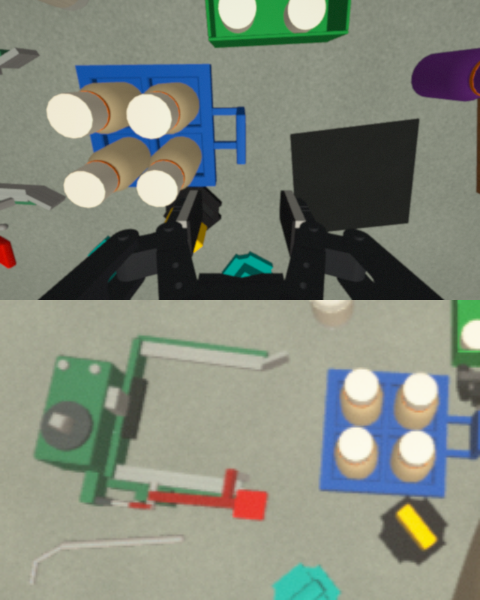

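All four bottles stand in the pockets, with caps at top-view pixels (312,175), (344,177), (309,206) and (342,208). The handle is at wrist-view (240,135) in the half-size picture. Next I need the station up close.

```bash
python3 - <<'E'
from h import *
t=look("top")
cv2.imwrite("pics/st.png",cv2.resize(t["bgr"][145:255,130:280],(800,587),interpolation=cv2.INTER_CUBIC))
E
```

```text
(no output)
```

View pics/st.png

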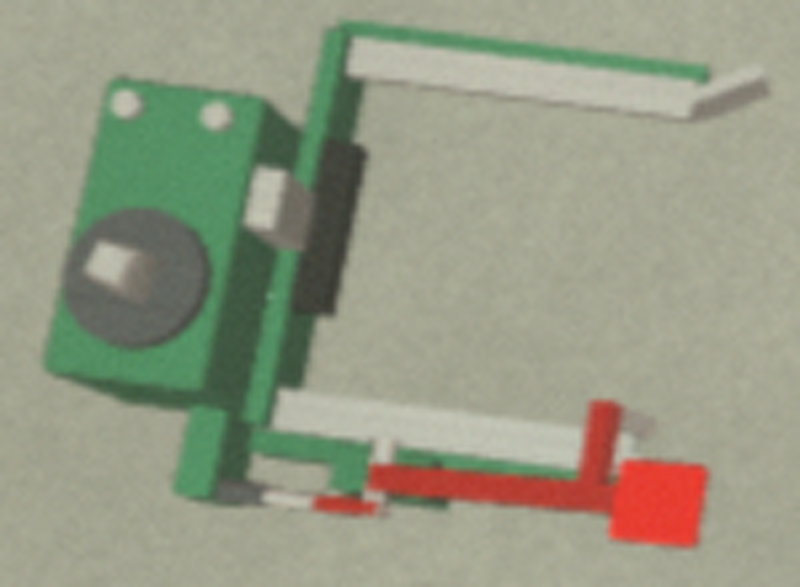

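```bash
python3 - <<'E'
from h import *
t=look("top")
P=lambda u,v,z:onz(t,130+u/5.333,145+v/5.333,z)
for n,a,b in(("up_in z26",(350,75,26),(690,117,26)),("up_out z34",(350,38,34),(700,83,34)),("lo_in z34",(285,391,34),(595,430,34)),("lo_out z34",(265,428,34),(580,465,34))):
    p,q=P(*a),P(*b);print(n,p.round(1),q.round(1),"dir(to +y)",((p-q)/np.linalg.norm(p-q)).round(4))
for n,a in(("gbA",(110,80,100)),("gbB",(265,98,100)),("gbC",(45,368,100)),("gbD",(203,390,100)),("collar",(137,278,110)),("shafttop",(107,262,138)),("pad",(658,503,122)),("padTL",(615,460,122)),("padBR",(702,545,122)),("wall top r",(345,22,34)),("wall bot",(250,420,34))):print(n,P(*a).round(1))
E
```

```text
up_in z26 [680.9 350.9] [672.2 167.4] dir(to +y) [0.0475 0.9989]
up_out z34 [698.9 351.1] [688.9 162.8] dir(to +y) [0.0531 0.9986]
lo_in z34 [507.6 356.5] [500.3 196. ] dir(to +y) [0.0456 0.999 ]
lo_out z34 [487.9 363.8] [481.9 201.4] dir(to +y) [0.037  0.9993]
gbA [645.9 442.2]
gbB [642.8 364.4]
gbC [500.4 448.6]
gbD [495.8 371.4]
collar [545.7 407.5]
shafttop [546.8 410. ]
pad [457.3 144.7]
padTL [475.6 166.9]
padBR [439.7 122.4]
wall top r [707.6 355. ]
wall bot [491.3 372. ]
```

The station's x axis points along about (0.047, 0.999), with the bay centre at about (590,261) and the shaft seat at about (546,408). I'll grip the handle now.

Emit:
move_arm(rows="0 0.002 0.08 0 0 0 -0.2; 0 0.003 0.2 0 0 0 -0.2; 0 0.003 0.32 0 0 0 -0.2; 0 0.003 0.42 0 0 0 -0.2; 0 0.003 0.5 0 0 0 -0.2; 0 0.003 0.56 0 0 0 -0.2; 0 0.003 0.6 0 0 0 -0.2; 0 0.003 0.62 0 0 0 -0.2; 0 0.003 0.628 0 0 0 -0.2; 0 0.003 0.628 0 0 0 -0.2")

```text
clock: 31.63
eef_pos: [592.7, -161.1, 12.6]
tool_rot: [3.141, -0.001, 0.008]
force: [-0.7, 0.6, 0.0]
width: 51.3
gripper_force: 0.0
```

Emit:
move_arm(rows="0 0 0 0 0 0 1; 0 0 0 0 0 0 1; 0 0 0 0 0 0 1; 0 0 0 0 0 0 1; 0 0 0 0 0 0 1; 0 0 0 0 0 0 1; 0 0 0 0 0 0 1; 0 0 0 0 0 0 1")

```text
clock: 32.3
eef_pos: [593.0, -160.7, 13.5]
tool_rot: [3.141, -0.001, 0.009]
force: [-0.9, 1.3, 6.0]
width: 10.9
gripper_force: 59.0
```

```bash
python3 - <<'E'
from h import *
t=look("top")
print("top placed",[(b[0],b[1],onz(t,*b[1],130).round(1)) for b in blobs(mask(t,(0,0,190),(180,60,255),(280,150,380,240)),80)])
to(572.4,-104,12,-0.047)
E
```

```text
top placed [(np.int32(265), array([312.8, 174.8]), array([631.1,  12. ])), (np.int32(261), array([344.2, 177.2]), array([631.1, -67.6])), (np.int32(268), array([309.6, 206.3]), array([549.4,  13.4])), (np.int32(266), array([342.1, 208.2]), array([551. , -67.4]))]
pos [ 592.9 -160.7   13.5] rot [ 3.141e+00 -1.000e-03  9.000e-03] w 11.5 t 32.4 -> shift [-0.067 -0.19   0.005] turn [ 0.    -0.001  0.036] |mm| [-20.  -56.9   1.4]
```

Emit:
move_arm(rows="-0.004 -0.01 0 0 0 0.003 1; -0.01 -0.025 0 0 0 0.006 1; -0.017 -0.045 0 0 0 0.01 1; -0.024 -0.065 0 0 0 0.014 1; -0.031 -0.085 0 0 0 0.018 1; -0.038 -0.105 0 0 0 0.022 1; -0.045 -0.125 0 0 0 0.026 1; -0.052 -0.145 0 0 0 0.03 1; -0.059 -0.165 0 0 0 0.034 1; -0.065 -0.18 0 0 0 0.036 1; -0.067 -0.19 0 0 0 0.036 1; -0.067 -0.19 0 0 0 0.036 1")

```text
clock: 33.35
eef_pos: [573.5, -106.7, 13.5]
tool_rot: [3.139, -0.004, -0.052]
force: [0.6, -5.1, 4.5]
width: 11.3
gripper_force: 59.0
```

```bash
cat >> h.py <<'E'
def caps(t,box=(240,150,380,240)):
    c=[(b[0],onz(t,*b[1],130)) for b in blobs(mask(t,(0,0,190),(180,60,255),box),150)]
    print("caps",[(int(a),p.round(1).tolist()) for a,p in c]);return np.array([p for _,p in c])
E
python3 - <<'E'
from h import *
t=look("top");c=caps(t)
if len(c)==4: 
    c=c[np.argsort(c[:,0])];lo=c[:2][np.argsort(c[:2,1])];hi=c[2:][np.argsort(c[2:,1])];dv=(lo[1]-lo[0]+hi[1]-hi[0]);print("centre",c.mean(0),"dir",dv/np.linalg.norm(dv),"dirx",(hi-lo).sum(0)/np.linalg.norm((hi-lo).sum(0)))
m=mask(t,(105,120,60),(125,255,255),(270,150,400,250))
top=[(u,np.where(m[:,u])[0].min()) for u in range(292,330,2)]
bot=[(u,np.where(m[:,u])[0].max()+1) for u in range(292,320,2)]
lef=[(np.where(m[v])[0].min(),v) for v in range(180,220,2)]
for n,p,z in(("top",top,22),("lef",lef,22),("bot",bot,22)):
    P=np.array([onz(t,u,v,z) for u,v in p],np.float32);print(n,P.mean(0).round(1),cv2.fitLine(P,cv2.DIST_HUBER,0,.01,.01).ravel()[:2].round(3))
to(583.6,127.1,12,-0.047)
E
```

```text
caps [(271, [623.3, 62.9]), (270, [542.5, 70.4])]Traceback (most recent call last):
  File "<stdin>", line 6, in <module>
    return umr_minimum(a, axis, None, out, keepdims, initial, where)
ValueError: zero-size array to reduction operation minimum which has no identity
```

Emit:
move_arm(rows="0 -0.015 0 0 0 0 1; 0 -0.04 0 0 0 0 1; 0 -0.075 0 0 0 0 1; -0.001 -0.11 0 0 0 0 1; -0.001 -0.15 0 0 0 0 1; -0.001 -0.19 0 0 0 0 1; -0.002 -0.23 0 0 0 0 1; -0.002 -0.27 0 0 0 0 1; -0.002 -0.31 0 0 0 0 1; -0.002 -0.34 0 0 0 0 1; -0.002 -0.36 0 0 0 0 1; -0.002 -0.37 0 0 0 0 1")

```text
clock: 34.4
eef_pos: [575.8, 1.3, 13.4]
tool_rot: [3.135, 0.0, -0.052]
force: [-3.9, -13.4, 10.1]
width: 11.2
gripper_force: 60.9
```

```bash
python3 - <<'E'
from h import *
t=look("top");c=caps(t);e=look("wrist")
print(read_state()["force"],read_state()["torque"])
to(583.6,127.1,12,-0.047)
cv2.imwrite("pics/dock.png",np.hstack([cv2.resize(t["bgr"][130:270,130:340],(480,320)),cv2.resize(e["bgr"][:,:512],(320,250))[:,:] if 0 else cv2.copyMakeBorder(cv2.resize(e["bgr"],(320,200)),0,120,0,0,cv2.BORDER_CONSTANT)]))
E
```

```text
caps [(237, [640.3, 176.8])]
[ -3.90018338 -10.22163738  10.64649994] [-1.5688438   0.81934245  0.24404552]
pos [575.8   1.8  13.4] rot [ 3.136  0.    -0.052] w 11.2 t 34.5 -> shift [ 0.004 -0.418  0.002] turn [ 0.003  0.    -0.003] |mm| [   1.3 -125.5    0.7]
```

View pics/dock.png

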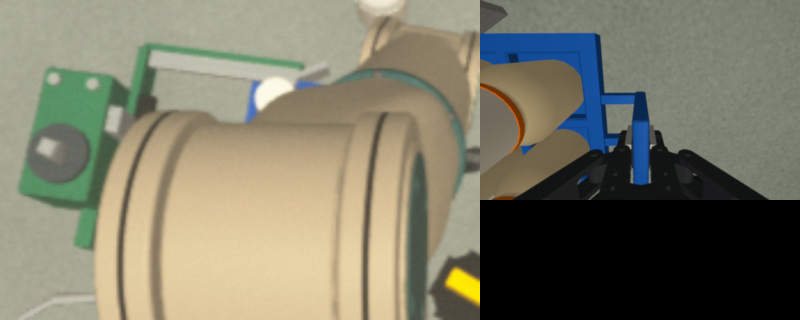

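The tray has entered the bay and only modest sliding force shows. I'll continue towards the stop.

Emit:
move_arm(rows="0 -0.015 -0.002 0 0 0 1; 0 -0.04 -0.003 0 0 0 1; 0 -0.075 -0.003 0 0 0 1; 0 -0.11 -0.003 0 0 0 1; 0 -0.15 -0.003 0 0 0 1; 0 -0.19 -0.003 0 0 0 1; 0 -0.23 -0.003 0 0 0 1; 0 -0.27 -0.003 0 0 0 1; 0 -0.31 -0.003 0 0 0 1; 0 -0.345 -0.003 0 0 0 1; 0 -0.37 -0.003 0 0 0 1; 0 -0.38 -0.003 0 0 0 1")

```text
clock: 35.5
eef_pos: [581.0, 117.3, 13.4]
tool_rot: [3.137, 0.002, -0.051]
force: [-2.7, -11.6, 5.6]
width: 11.3
gripper_force: 60.6
```

Emit:
move_arm(rows="0 -0.008 0 0 0 0 1; 0 -0.016 0 0 0 0 1; 0 -0.024 0 0 0 0 1; 0 -0.032 0 0 0 0 1; 0 -0.032 0 0 0 0 1")

```text
clock: 35.92
eef_pos: [581.3, 125.5, 13.4]
tool_rot: [3.136, 0.002, -0.053]
force: [-3.0, -8.3, 5.2]
width: 11.5
gripper_force: 60.6
```

```bash
python3 - <<'E'
from h import *
t=look("top");c=caps(t,(150,150,380,260));e=look("scene");print("scene",[(b[0],b[1],onz(e,*b[1],130).round(1)) for b in blobs(mask(e,(0,0,200),(180,60,255),(340,130,480,260)),80)])
to(583.6,127.1,12,-0.047)
E
```

```text
caps []
scene [(np.int32(140), array([408. , 185.6]), array([548.2, 222.1])), (np.int32(139), array([440.1, 187.4]), array([553.4, 302.7])), (np.int32(163), array([409.7, 205. ]), array([628.1, 216.2])), (np.int32(167), array([443.2, 207. ]), array([633.5, 296. ]))]
pos [581.4 125.5  13.4] rot [ 3.137e+00  2.000e-03 -5.300e-02] w 11.3 t 36.0 -> shift [ 0.007 -0.006  0.005] turn [ 0.003  0.001 -0.004] |mm| [ 2.2 -1.7  1.4]
```

Emit:
move_arm(rows="0 -0.006 0 0 0 0 1; 0 -0.012 0 0 0 0 1; 0 -0.012 0 0 0 0 1")

```text
clock: 36.27
eef_pos: [581.7, 129.1, 13.4]
tool_rot: [3.137, 0.002, -0.053]
force: [-1.6, -9.1, 5.8]
width: 11.1
gripper_force: 60.5
```

Emit:
move_arm(rows="0 -0.004 0 0 0 0 1; 0 -0.008 0 0 0 0 1; 0 -0.008 0 0 0 0 1")

```text
clock: 36.52
eef_pos: [581.8, 129.9, 13.4]
tool_rot: [3.135, 0.002, -0.053]
force: [-2.2, -12.0, 5.4]
width: 11.6
gripper_force: 60.5
```

Emit:
move_arm(rows="0 -0.004 0 0 0 0 1; 0 -0.008 0 0 0 0 1; 0 -0.008 0 0 0 0 1")

```text
clock: 36.77
eef_pos: [581.8, 129.8, 13.5]
tool_rot: [3.132, 0.003, -0.055]
force: [-3.0, -15.9, 6.7]
width: 11.5
gripper_force: 60.6
```

The position has stalled at y = 129.8 while the force climbs, so the tray is against the stop. I'll push a touch more, release, lift and check.

Emit:
move_arm(rows="0 -0.006 0 0 0 0 1; 0 -0.01 0 0 0 0 1; 0 -0.01 0 0 0 0 1; 0 0 0 0 0 0 -0.2; 0 0 0 0 0 0 -0.2; 0 0 0 0 0 0 -0.2; 0 0 0 0 0 0 -0.2; 0 0 0 0 0 0 -0.2")

```text
clock: 37.43
eef_pos: [583.0, 140.1, 13.2]
tool_rot: [-3.14, -0.0, -0.047]
force: [-0.5, 0.1, -0.6]
width: 51.1
gripper_force: 0.0
```

Emit:
move_arm(rows="0 0 -0.05 0 0 0 -0.2; 0 0 -0.13 0 0 0 -0.2; 0 0 -0.23 0 0 0 -0.2; 0 0 -0.33 0 0 0 -0.2; 0 0 -0.42 0 0 0 -0.2; -0.04 0 -0.455 0 0 0 1; -0.14 -0.002 -0.455 0 0 0 1; -0.25 -0.004 -0.455 0 0 0 1; -0.34 -0.006 -0.455 0 0 0 1; -0.4 -0.008 -0.455 0 0 0 1; -0.41 -0.008 -0.455 0 0 0 1; -0.41 -0.008 -0.455 0 0 0 1")

```text
clock: 38.43
eef_pos: [459.7, 147.9, 150.0]
tool_rot: [-3.141, -0.0, -0.047]
force: [-0.4, -0.4, -0.3]
width: -0.0
gripper_force: 0.0
```

```bash
python3 - <<'E'
from h import *
e=look("wrist");d=look("scene")
print("scene",[(b[1],onz(d,*b[1],130).round(1)) for b in blobs(mask(d,(0,0,200),(180,60,255),(340,130,480,260)),80)])
for b in blobs(mask(e,(0,150,100),(8,255,255)),300): print("red",b[:3],onz(e,*b[1],122).round(1))
m=mask(d,(105,120,50),(125,255,255),(350,150,480,300));print("blue scene",[b[:3] for b in blobs(m,100)])
print("wheel",[ (b[:3],onz(d,*b[1],70).round(1)) for b in blobs(mask(d,(22,150,120),(35,255,255)),30)])
cv2.imwrite("pics/l1.png",np.hstack([cv2.resize(e["bgr"],(400,250)),cv2.resize(d["bgr"][130:280,300:540],(400,250))]))
to(459,139,95,-0.047)
E
```

```text
scene [(array([409.9, 185.7]), array([548.4, 226.9])), (array([442. , 187.4]), array([553.3, 307.5])), (array([411.6, 205.1]), array([628.4, 220.7])), (array([445. , 207.1]), array([633.8, 300.2]))]
red (np.int32(6768), array([282.1, 212.9]), [144, 156, 214, 102]) [471. 172.]
blue scene [(np.int32(668), array([382.2, 224.9]), [368, 201, 28, 46]), (np.int32(207), array([422.5, 230.8]), [418, 208, 10, 40]), (np.int32(106), array([455.4, 244.2]), [450, 238, 12, 12])]
wheel [((np.int32(380), array([297.9, 181.4]), [287, 171, 23, 22]), array([454.5, -63.7]))]
pos [462.  147.5 150.1] rot [-3.141e+00 -2.000e-03 -4.800e-02] w -0.4 t 38.5 -> shift [-0.009  0.029  0.183] turn [-0.    -0.001 -0.001] |mm| [-2.7  8.7 55. ]
```

View pics/l1.png

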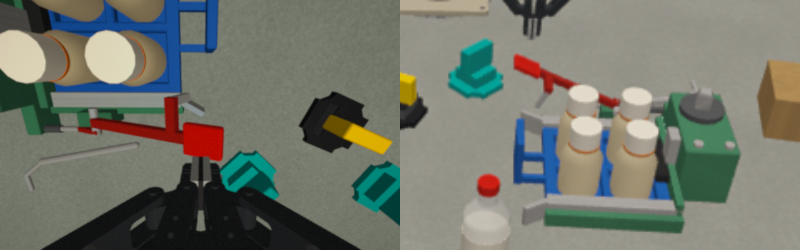

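The latch pad is at wrist pixel (325,224) and the tray looks fully in. I'll work out the press point.

```bash
python3 - <<'E'
from h import *
e=look("wrist")
m=mask(e,(0,150,150),(8,255,255),(296,190,370,270));b=max(blobs(m,300),key=lambda b:b[0]);print(b[:3],onz(e,*b[1],120).round(1),onz(e,325,224,120).round(1))
to(459,142,95,-0.047)
E
```

```text
(np.int32(2777), array([325.6, 229.9]), [296, 202, 60, 60]) [459.3 143.7] [463.5 143.9]
pos [462.1 147.3 149.9] rot [-3.141e+00 -2.000e-03 -4.900e-02] w -0.2 t 38.6 -> shift [-0.01   0.018  0.183] turn [-0.    -0.001 -0.001] |mm| [-3.   5.5 54.9]
```

Emit:
move_arm(rows="-0.003 0.028 0.05 0 0 0 1; -0.003 0.028 0.11 0 0 0 1; -0.003 0.028 0.16 0 0 0 1; -0.003 0.028 0.19 0 0 0 1; -0.003 0.028 0.22 0 0 0 1; -0.003 0.028 0.25 0 0 0 1; -0.003 0.028 0.28 0 0 0 1; -0.003 0.028 0.31 0 0 0 1; -0.003 0.028 0.34 0 0 0 1; -0.003 0.028 0.36 0 0 0 1; -0.003 0.028 0.38 0 0 0 1; -0.003 0.028 0.38 0 0 0 1")

```text
clock: 39.58
eef_pos: [458.2, 138.7, 34.5]
tool_rot: [3.141, 0.002, -0.049]
force: [-0.4, -0.1, -0.1]
width: 0.3
gripper_force: 0.0
```

Emit:
move_arm(rows="0 0 0.02 0 0 0 1; 0 0 0.035 0 0 0 1; 0 0 0.047 0 0 0 1; 0 0 0.047 0 0 0 1")

```text
clock: 39.92
eef_pos: [459.8, 139.0, 27.8]
tool_rot: [-3.138, -0.003, -0.05]
force: [-12.2, -2.7, 73.4]
width: 0.1
gripper_force: 36.9
```

Emit:
move_arm(rows="0 0 -0.03 0 0 0 1; 0 0 -0.1 0 0 0 1; 0 0 -0.2 0 0 0 1; 0 0 -0.3 0 0 0 1; 0 0 -0.4 0 0 0 1; 0 0 -0.4 0 0 0 1")

```text
clock: 40.42
eef_pos: [462.6, 139.7, 146.4]
tool_rot: [-3.138, -0.009, -0.049]
force: [-0.3, 0.2, 0.7]
width: 0.2
gripper_force: 0.0
```

```bash
python3 - <<'E'
from h import *
e=look("wrist");d=look("scene");t=look("top")
print("pose",read_state()["eef_pos"],read_state()["force"])
m=mask(e,(0,150,150),(8,255,255));b=max(blobs(m,300),key=lambda b:b[0]);print(b[:3])
print("top red",[(b[:3]) for b in blobs(mask(t,(0,150,100),(8,255,255),(180,200,290,280)))])
print("caps",[(b[1],onz(d,*b[1],130).round(1)) for b in blobs(mask(d,(0,0,200),(180,60,255),(340,130,480,260)),80)])
print("wheel top",[(b[:2],onz(t,*b[1],81).round(1)) for b in blobs(mask(t,(22,150,120),(35,255,255)),30)])
cv2.imwrite("pics/l2.png",np.hstack([cv2.resize(e["bgr"],(400,250)),cv2.resize(d["bgr"][130:280,300:540],(400,250))]))
E
```

```text
pose [458.8991803  138.93291422 141.69603874] [ 0.03735895  1.16596159 -0.68944535]
(np.int32(2027), array([333.4, 203.4]), [308, 184, 52, 40])
top red [(np.int32(153), array([262.9, 244.9]), [254, 240, 18, 11])]
caps [(array([409.9, 185.7]), array([548.4, 226.9])), (array([442. , 187.4]), array([553.3, 307.5])), (array([411.6, 205.1]), array([628.4, 220.7])), (array([445. , 207.1]), array([633.8, 300.2]))]
wheel top [((np.int32(236), array([337.2, 256.4])), array([435. , -66.1]))]
```

View pics/l2.png

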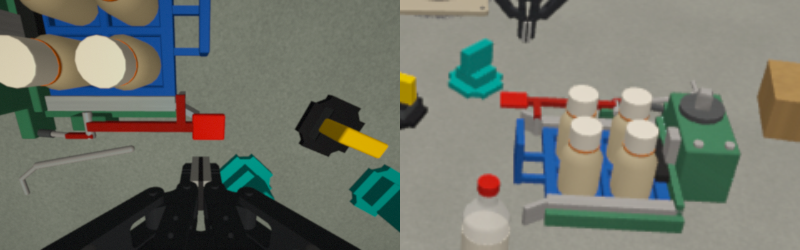

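The lever is down and stays down, with its red pad at wrist (209,126) in the half-size picture and level with the rail in the scene view. The tray and bottles are in place. The wheel has shifted slightly to about (435,−66), so I'll hover over it and measure.

Emit:
move_arm(rows="-0.005 0.04 -0.06 0 0 -0.04 -0.2; -0.01 0.12 -0.12 0 0 -0.08 -0.2; -0.015 0.22 -0.17 0 0 -0.12 -0.2; -0.02 0.33 -0.193 0 0 -0.16 -0.2; -0.025 0.44 -0.193 0 0 -0.2 -0.2; -0.03 0.54 -0.193 0 0 -0.25 -0.2; -0.035 0.62 -0.193 0 0 -0.3 -0.2; -0.04 0.67 -0.193 0 0 -0.36 -0.2; -0.046 0.687 -0.193 0 0 -0.42 -0.2; -0.046 0.687 -0.193 0 0 -0.464 -0.2; -0.046 0.687 -0.193 0 0 -0.464 -0.2; -0.046 0.687 -0.193 0 0 -0.464 -0.2")

```text
clock: 41.57
eef_pos: [434.5, -66.4, 198.4]
tool_rot: [-3.14, 0.001, 0.678]
force: [-0.8, -0.2, 0.3]
width: 51.3
gripper_force: 0.0
```

```bash
python3 - <<'E'
from h import *
s=read_state();e=look("wrist");t=look("top");print("q",s["qpos"].round(2))
for d,n in((e,"wrist"),(t,"top")):
    hs=[b for b in blobs(mask(d,(22,150,60),(35,255,255)),60)]
    for b in hs[:3]:
        px=d["hsv"][b[3]];V=px[:,2];print(n,b[:3],"V pct",np.percentile(V,[5,25,50,75,95]))
        for thr in(0,0.5*(np.percentile(V,95)+np.percentile(V,5))):
            mm=(b[3]&(d["hsv"][:,:,2]>thr)).astype(np.uint8)*255;r=rect(d,mm,81);print("  rect",thr,np.round(r[0],1),np.round(r[1],1),round(r[2],1))
to(435,-66,14,0.68)
E
```

```text
q [ 0.03  0.35  0.07  2.08 -0.04  0.71 -0.76]
wrist (np.int32(1868), array([321.7, 184.5]), [298, 148, 48, 74]) V pct [105. 182. 233. 234. 234.]
  rect 0 [438.9 -64.9] [68.  25.4] 64.9
  rect 169.5 [436.4 -66.9] [62.3 20.8] 64.6
pos [434.8 -66.1 198.8] rot [-3.14e+00  1.00e-03  6.79e-01] w 51.4 t 41.7 -> shift [0.001 0.001 0.616] turn [-0.001  0.001 -0.001] |mm| [  0.4   0.2 184.8]
```

Emit:
move_arm(rows="0.002 0.005 0 0 0 -0.07 -0.2; 0.002 0.005 0 0 0 -0.14 -0.2; 0.002 0.005 0 0 0 -0.21 -0.2; 0.002 0.005 0 0 0 -0.286 -0.2; 0.002 0.005 0 0 0 -0.286 -0.2; 0.002 0.005 0 0 0 -0.286 -0.2")

```text
clock: 42.17
eef_pos: [436.5, -67.0, 199.3]
tool_rot: [-3.141, -0.0, 1.126]
force: [-0.5, -0.3, -0.4]
width: 51.5
gripper_force: 0.0
```

```bash
python3 - <<'E'
from h import *
e=look("wrist")
b=blobs(mask(e,(22,150,170),(35,255,255)),60)[0];r=rect(e,b[3].astype(np.uint8)*255,81);print(b[:3],np.round(r[0],1),np.round(r[1],1),round(r[2],1))
to(*r[0],14,1.128)
E
```

```text
(np.int32(1390), array([320.1, 188.9]), [309, 158, 23, 64]) [435.9 -66.8] [61.1 20.3] 65.1
pos [436.5 -67.1 199.4] rot [-3.141  0.     1.126] w 51.4 t 42.2 -> shift [-0.    -0.002  0.618] turn [-0.     0.    -0.001] |mm| [ -0.   -0.6 185.4]
```

Emit:
move_arm(rows="0 -0.001 0.08 0 0 -0.002 -0.2; 0 -0.001 0.2 0 0 -0.002 -0.2; 0 -0.001 0.32 0 0 -0.002 -0.2; 0 -0.001 0.42 0 0 -0.002 -0.2; 0 -0.001 0.5 0 0 -0.002 -0.2; 0 -0.001 0.56 0 0 -0.002 -0.2; 0 -0.001 0.6 0 0 -0.002 -0.2; 0 -0.001 0.615 0 0 -0.002 -0.2; 0 -0.001 0.615 0 0 -0.002 -0.2; 0 -0.001 0.615 0 0 -0.002 -0.2")

```text
clock: 43.05
eef_pos: [436.0, -67.1, 14.3]
tool_rot: [-3.14, 0.0, 1.13]
force: [-0.6, 0.4, -0.8]
width: 51.2
gripper_force: 0.0
```

Emit:
move_arm(rows="0 0 0 0 0 0 1; 0 0 0 0 0 0 1; 0 0 0 0 0 0 1; 0 0 0 0 0 0 1; 0 0 0 0 0 0 1; 0 0 0 0 0 0 1; 0 0 0 0 0 0 1; 0 0 0 0 0 0 1")

```text
clock: 43.72
eef_pos: [436.5, -67.2, 15.3]
tool_rot: [3.141, -0.0, 1.132]
force: [-0.3, -0.3, 4.3]
width: 21.4
gripper_force: 59.7
```

```bash
python3 - <<'E'
from h import *
s=read_state();print(s["eef_pos"],s["tool_rot"],s["force"],s["width"],s["gripper_force"])
E
```

```text
[436.50614364 -67.16948997  15.28745934] [ 3.14100714e+00 -1.29192084e-04  1.13227246e+00] [-0.31194029 -0.29812782  4.27407435] 21.4195456126043 59.671974778175354
```

Emit:
move_arm(rows="0 0 -0.03 0 0 0 1; 0 0 -0.09 0 0 0 1; 0 0 -0.17 0 0 0 1; 0 0 -0.26 0 0 0 1; 0 0 -0.35 0 0 0 1; 0 0 -0.44 0 0 0 1; 0 0 -0.52 0 0 0 1; 0 0 -0.59 0 0 0 1; 0 0 -0.63 0 0 0 1; 0 0 -0.65 0 0 0 1; 0 0 -0.65 0 0 0 1")

```text
clock: 44.63
eef_pos: [436.5, -67.3, 211.1]
tool_rot: [3.14, -0.0, 1.132]
force: [0.2, 0.8, -3.8]
width: 21.4
gripper_force: 59.4
```

Emit:
move_arm(rows="0.02 -0.004 0 0 0 0 1; 0.06 -0.01 0 0 0 0 1; 0.12 -0.02 0 0 0 0 1; 0.19 -0.034 0 0 0 0 1; 0.26 -0.047 0 0 0 0 1; 0.33 -0.06 0 0 0 0 1; 0.4 -0.072 0 0 0 0 1; 0.47 -0.085 0 0 0 0 1; 0.54 -0.097 0 0 0 0 1; 0.6 -0.108 0 0 0 0 1; 0.65 -0.117 0 0 0 0 1; 0.666 -0.12 0 0 0 0 1")

```text
clock: 45.63
eef_pos: [487.8, 132.6, 208.6]
tool_rot: [-3.139, -0.001, 1.137]
force: [0.1, -1.1, -3.5]
width: 21.5
gripper_force: 59.3
```

Emit:
move_arm(rows="0.02 -0.004 0 0 0 -0.02 1; 0.06 -0.01 0 0 0 -0.04 1; 0.12 -0.02 0 0 0 -0.07 1; 0.19 -0.034 0 0 0 -0.1 1; 0.26 -0.047 0 0 0 -0.13 1; 0.33 -0.06 0 0 0 -0.16 1; 0.4 -0.072 0 0 0 -0.19 1; 0.47 -0.085 0 0 0 -0.22 1; 0.54 -0.097 0 0 0 -0.24 1; 0.6 -0.108 0 0 0 -0.25 1; 0.65 -0.117 0 0 0 -0.25 1; 0.666 -0.12 0 0 0 -0.25 1")

```text
clock: 46.63
eef_pos: [540.6, 327.9, 209.4]
tool_rot: [-3.141, -0.002, 1.528]
force: [-0.2, 1.0, -3.1]
width: 21.2
gripper_force: 59.2
```

Emit:
move_arm(rows="0 0 0 0 0 0 1; 0 0 0 0 0 0 1; 0 0 0 0 0 0 1; 0 0 0 0 0 0 1")

```text
clock: 46.97
eef_pos: [540.9, 323.5, 209.9]
tool_rot: [-3.142, 0.001, 1.524]
force: [-0.1, -0.1, -2.4]
width: 21.3
gripper_force: 59.2
```

```bash
python3 - <<'E'
from h import *
e=look("wrist");t=look("top");d=look("scene")
s=read_state();print(s["eef_pos"].round(1),s["tool_rot"].round(3),s["force"].round(1),s["width"],s["qpos"].round(2))
S=(547,409)
print("pred shaft top",np.round(pix(e,(*S,138)),1),"collar",np.round(pix(e,(*S,110)),1))
# station-frame crop of the shaft in the wrist view beside the top view
u,v=map(int,pix(e,(*S,125)));print(u,v);x0,y0=max(u-60,0),max(v-60,0)
cv2.imwrite("pics/sh.png",np.hstack([cv2.resize(e["bgr"][y0:y0+120,x0:x0+120],(400,400),interpolation=cv2.INTER_CUBIC),cv2.resize(e["bgr"],(400,250))[:0] if 0 else cv2.copyMakeBorder(cv2.resize(e["bgr"],(400,250)),0,150,0,0,cv2.BORDER_CONSTANT)]));print(x0,y0)
for y in range(y0,y0+120,10):print("".join("%4d"%e["hsv"][y,x,2] for x in range(x0,x0+120,8)),"|","".join("%4d"%e["hsv"][y,x,1] for x in range(x0,x0+120,8)))
E
```

```text
[540.9 324.3 210.2] [3.141 0.    1.524] [ 0.  -0.2 -3.9] 21.341461316363972 [-0.29  0.64 -0.51  1.56  0.34  1.03 -0.93]
pred shaft top [324.1  91.2] collar [323.8  92.3]
323 91
263 31
 131 128 128 128 130 130 125 131 129 132 129 134 129 130 136 |   29  26  30  26  27  29  31  27  28  25  28  27  30  29  30
 117  97  99  99  98  98  98 100  99  96  97  97  97  95  96 |   35 139 137 139 138 135 133 125 124 128 129 126 124 126 128
 111 115 114 114 113  93  74  77  76  76  76 113 115 113 111 |   53 146 143 141 147  85  24  33  27  30  27 135 140 142 142
 108 115 116 113  74  75  75  75  75  76  76  73 110 114 112 |   42 146 141 144  31  31  27  20  20  27  23  28 137 141 137
 117 115 117  82  76  77  77  77  75  75  73  76  74 113 115 |   37 146 144  50  23  36  26  20  27  31  24  30  24 142 137
 127 115 115  76  76  77  81 156 156 140  72  75  74 104 117 |   30 144 146  30  30  33  16  16  15  13  11  31  24 125 139
 126 115 115  77  76  75 100 157 160 154  74  76  75  92 113 |   28 144 144  30  34  27  26  16  16  15  31  23  27  91 140
 131 115 117  77  76  77 105 133 152 104  74  74  77 110 116 |   29 142 144  26  27  36  22  10  15  17  21  28  23 137 143
 119 118 117  97  75  77  74  77  76  75  74  74  74 116 118 |  141 143 148  87  34  30  28  30  27  27  24  28  34 138 143
 119 118 118 119  81  77  78  76  77  76  76  75 118 116 116 |  141 145 143 144  50  26  29  27  30  34  23  24 140 136 138
  99 117 117 117 121 117  77  80  76  76 106 115 117 116 115 |   59 142 144 144 139 137  33  35  27  27 115 137 139 141 142
 114 112 109 107 109 108 104 104 105 102 102 107  84 137 134 |  127 141 140 143 136 137 145 145 138 145 143 138  36  22  21
```

View pics/sh.png

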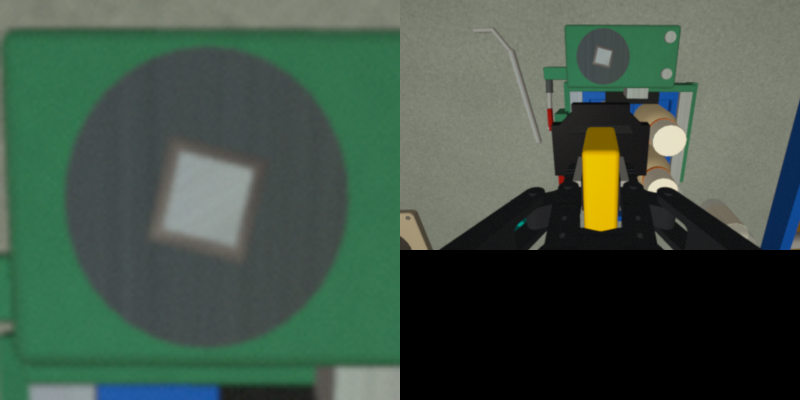

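The final picture shows the shaft clearly: the collar is centred at wrist pixel (325,90), and the square is turned about 13° clockwise from the gearbox. I'll measure its centre and angle numerically.

```bash
python3 - <<'E'
from h import *
e=look("wrist")
V=e["hsv"][:,:,2];box=np.zeros_like(V);box[60:120,295:350]=1
for thr in(115,140):
    m=((V>thr)&(e["hsv"][:,:,1]<60)&(box>0)).astype(np.uint8)*255
    m=[b for b in blobs(m,50)];b=max(m,key=lambda b:b[0]);r=rect(e,b[3].astype(np.uint8)*255,138);print("top",b[:3],np.round(r[0],1),np.round(r[1],1),round(r[2],1),"centroid",onz(e,*b[1],138).round(1))
m=((V<107)&(e["hsv"][:,:,1]<60)).astype(np.uint8);m[:40]=0;m[138:]=0;m[:,:270]=0;m[:,380:]=0
b=max(blobs(m*255,500),key=lambda b:b[0])
c=max(cv2.findContours(b[3].astype(np.uint8),cv2.RETR_EXTERNAL,cv2.CHAIN_APPROX_NONE)[0],key=cv2.contourArea);P=np.array([onz(e,u,v,110) for u,v in c.reshape(-1,2)],np.float32);print("collar",b[0],b[2],cv2.fitEllipse(P),cv2.minEnclosingCircle(P))
# gearbox edge angle
g=mask(e,(55,90,60),(90,255,255),(255,30,450,145));print("green",max(blobs(g,500),key=lambda b:b[0])[:3])
to(546,408,210,1.524)
E
```

```text
top (np.int32(583), array([324.7,  91.8]), [311, 78, 28, 29]) [547.4 409.4] [16.8 16.9] 74.2 centroid [547.4 409.5]
top (np.int32(485), array([324.9,  91.6]), [313, 79, 25, 26]) [547.5 409.4] [15.4 15.1] 73.7 centroid [547.6 409.6]
collar 5175 [283, 47, 84, 89] ((547.6534423828125, 409.5477600097656), (65.53871154785156, 65.77751922607422), 15.27100944519043) ((547.6454467773438, 409.52838134765625), 33.236000061035156)
green (np.int32(11898), array([363. ,  93.6]), [255, 41, 195, 104])
pos [540.8 324.6 210.2] rot [3.141 0.    1.524] w 21.1 t 47.2 -> shift [0.278 0.004 0.001] turn [0. 0. 0.] |mm| [83.5  1.3  0.2]
```

The shaft centre is at (547.5, 409.5) with its sides at 74°, so the shaft already stands at about 0.23 rad. I'll bring the wheel over it at yaw 1.29.

Emit:
move_arm(rows="0.02 0 0 0 0 0.02 1; 0.06 0.002 0 0 0 0.05 1; 0.11 0.004 0 0 0 0.08 1; 0.17 0.006 0 0 0 0.11 1; 0.22 0.007 0 0 0 0.14 1; 0.26 0.009 0 0 0 0.149 1; 0.28 0.009 0 0 0 0.149 1; 0.284 0.009 0 0 0 0.149 1; 0.284 0.009 0 0 0 0.149 1; 0.284 0.009 0 0 0 0.149 1; 0.284 0.009 0 0 0 0.149 1")

```text
clock: 48.08
eef_pos: [547.8, 408.8, 210.0]
tool_rot: [3.141, 0.001, 1.29]
force: [0.2, 0.6, -2.6]
width: 21.1
gripper_force: 59.3
```

```bash
python3 - <<'E'
from h import *
for i in range(3): to(547.5,409.5,160,1.2915)
e=look("wrist")
b=max(blobs(mask(e,(22,150,120),(35,255,255)),60),key=lambda b:b[0])
V=e["hsv"][:,:,2][b[3]];print(np.percentile(V,[5,25,50,75,95]))
thr=.5*(np.percentile(V,95)+np.percentile(V,10));mm=(b[3]&(e["hsv"][:,:,2]>thr)).astype(np.uint8)*255
r=rect(e,mm,read_state()["eef_pos"][2]+65.7);print("bar",b[:3],np.round(r[0],1),np.round(r[1],1),round(r[2],1));to(547.5,409.5,160,1.2915)
E
```

```text
pos [547.8 408.8 210. ] rot [3.141e+00 1.000e-03 1.290e+00] w 21.1 t 48.1 -> shift [ 0.002 -0.002  0.167] turn [ 0.     0.001 -0.001] |mm| [ 0.7 -0.5 50. ]
pos [547.8 408.8 210. ] rot [3.141e+00 1.000e-03 1.290e+00] w 21.1 t 48.1 -> shift [ 0.002 -0.002  0.167] turn [ 0.     0.001 -0.001] |mm| [ 0.7 -0.5 50. ]
pos [547.8 408.8 210. ] rot [3.141e+00 1.000e-03 1.290e+00] w 21.1 t 48.1 -> shift [ 0.002 -0.002  0.167] turn [ 0.     0.001 -0.001] |mm| [ 0.7 -0.5 50. ]
[121. 213. 227. 229. 230.]
bar (np.int32(7901), array([320.7, 295. ]), [291, 208, 60, 162]) [548.8 412.9] [55.6 20. ] 73.9
pos [547.8 408.9 210.1] rot [3.141e+00 1.000e-03 1.290e+00] w 21.5 t 48.1 -> shift [ 0.002 -0.001  0.167] turn [ 0.     0.    -0.001] |mm| [ 0.5 -0.4 50.1]
```

Emit:
move_arm(rows="0.001 -0.001 0.03 0 0 0 1; 0.001 -0.001 0.08 0 0 0 1; 0.001 -0.001 0.13 0 0 0 1; 0.001 -0.001 0.17 0 0 0 1; 0.001 -0.001 0.19 0 0 0 1; 0.001 -0.001 0.2 0 0 0 1; 0.001 -0.001 0.2 0 0 0 1")

```text
clock: 48.72
eef_pos: [546.9, 410.3, 149.3]
tool_rot: [-3.141, 0.001, 1.291]
force: [-0.1, -0.0, -3.7]
width: 21.4
gripper_force: 59.3
```

Emit:
move_arm(rows="0 0 0.01 0 0 0 1; 0 0 0.02 0 0 0 1; 0 0 0.03 0 0 0 1; 0 0 0.03 0 0 0 1")

```text
clock: 49.05
eef_pos: [546.9, 410.4, 140.7]
tool_rot: [-3.141, 0.0, 1.291]
force: [0.9, 0.2, -2.6]
width: 21.2
gripper_force: 59.3
```

Emit:
move_arm(rows="0 0 0.015 0 0 0 1; 0 0 0.03 0 0 0 1; 0 0 0.042 0 0 0 1; 0 0 0.05 0 0 0 1; 0 0 0.05 0 0 0 1")

```text
clock: 49.47
eef_pos: [546.9, 410.6, 125.7]
tool_rot: [-3.141, 0.0, 1.291]
force: [0.3, -0.1, -1.6]
width: 21.0
gripper_force: 59.2
```

Emit:
move_arm(rows="0 0 0.003 0 0 0 1; 0 0 0.006 0 0 0 1; 0 0 0.006 0 0 0 1")

```text
clock: 49.72
eef_pos: [547.1, 410.8, 125.4]
tool_rot: [3.141, -0.0, 1.291]
force: [-2.2, -0.9, 4.3]
width: 21.1
gripper_force: 60.1
```

Seated at 125.4. Now I'll turn it clockwise.

Emit:
move_arm(rows="0 0 0 0 0 0.02 1; 0 0 0 0 0 0.06 1; 0 0 0 0 0 0.1 1; 0 0 0 0 0 0.14 1; 0 0 0 0 0 0.18 1; 0 0 0 0 0 0.22 1; 0 0 0 0 0 0.26 1; 0 0 0 0 0 0.3 1; 0 0 0 0 0 0.34 1; 0 0 0 0 0 0.38 1; 0 0 0 0 0 0.42 1; 0 0 0 0 0 0.44 1")

```text
clock: 50.72
eef_pos: [547.7, 410.1, 125.4]
tool_rot: [3.14, -0.001, 0.597]
force: [-1.2, -2.0, 3.4]
width: 21.4
gripper_force: 60.2
```

```bash
python3 - <<'E'
from h import *
s=read_state();print(s["force"].round(1),s["torque"].round(2),s["tool_rot"].round(3),s["eef_pos"].round(1))
E
```

```text
[-1.2 -2.   3.4] [-0.58  0.35  0.21] [ 3.14e+00 -1.00e-03  5.97e-01] [547.7 410.1 125.4]
```

Emit:
move_arm(rows="0 0 0 0 0 0.02 1; 0 0 0 0 0 0.04 1; 0 0 0 0 0 0.055 1; 0 0 0 0 0 0.055 1; 0 0 0 0 0 0.055 1")

```text
clock: 51.13
eef_pos: [547.6, 410.2, 125.4]
tool_rot: [3.141, -0.001, 0.513]
force: [-1.6, -2.0, 5.8]
width: 21.4
gripper_force: 60.5
```

```bash
python3 - <<'E'
from h import *
s=read_state();print(s["force"].round(1),s["torque"].round(2),s["tool_rot"].round(3),s["eef_pos"].round(1))
E
```

```text
[-1.6 -2.   5.8] [-0.67  0.4   0.  ] [ 3.141e+00 -1.000e-03  5.130e-01] [547.6 410.2 125.4]
```

Emit:
move_arm(rows="0 0 0 0 0 0.02 1; 0 0 0 0 0 0.04 1; 0 0 0 0 0 0.06 1; 0 0 0 0 0 0.06 1")

```text
clock: 51.47
eef_pos: [547.6, 410.2, 125.4]
tool_rot: [3.141, -0.001, 0.418]
force: [-0.9, -2.9, 5.8]
width: 21.4
gripper_force: 60.5
```

```bash
python3 - <<'E'
from h import *
s=read_state();print(s["force"].round(1),s["torque"].round(2),s["tool_rot"].round(3),s["eef_pos"].round(1))
E
```

```text
[-0.9 -2.9  5.8] [-0.69  0.3  -0.05] [ 3.141e+00 -1.000e-03  4.180e-01] [547.6 410.2 125.4]
```

Emit:
move_arm(rows="0 0 0 0 0 0.02 1; 0 0 0 0 0 0.03 1; 0 0 0 0 0 0.03 1; 0 0 0 0 0 0.03 1")

```text
clock: 51.8
eef_pos: [547.6, 410.3, 125.4]
tool_rot: [3.141, -0.001, 0.373]
force: [-0.5, -2.3, 5.7]
width: 21.0
gripper_force: 60.5
```

```bash
python3 - <<'E'
from h import *
s=read_state();print(s["force"].round(1),s["torque"].round(2),s["tool_rot"].round(3),s["eef_pos"].round(1))
E
```

```text
[-0.5 -2.3  5.7] [-0.64  0.36  0.21] [ 3.141e+00 -1.000e-03  3.730e-01] [547.6 410.3 125.4]
```

Emit:
move_arm(rows="0 0 0 0 0 0.02 1; 0 0 0 0 0 0.04 1; 0 0 0 0 0 0.04 1; 0 0 0 0 0 0.04 1")

```text
clock: 52.13
eef_pos: [547.6, 410.2, 125.4]
tool_rot: [3.14, -0.002, 0.314]
force: [-0.4, -1.9, 5.5]
width: 21.5
gripper_force: 61.7
```

```bash
python3 - <<'E'
from h import *
s=read_state();print(s["force"].round(1),s["torque"].round(2),s["tool_rot"].round(3),s["eef_pos"].round(1),s["tau"].round(2))
e=look("wrist")
b=max(blobs(mask(e,(22,150,120),(35,255,255)),60),key=lambda b:b[0]);print(b[:3])
r=rect(e,(b[3]&(e["hsv"][:,:,2]>175)).astype(np.uint8)*255,s["eef_pos"][2]+65.7);print("bar",np.round(r[0],1),np.round(r[1],1),round(r[2],1),"tool yaw deg",np.degrees(s["tool_rot"][2]).round(1))
E
```

```text
[-0.4 -1.9  5.5] [-0.69  0.38  1.43] [ 3.14e+00 -2.00e-03  3.14e-01] [547.6 410.2 125.4] [ -0.16 -57.97  -1.46 -18.01  -1.22  -1.14  -1.41]
(np.int32(8828), array([320.7, 287.3]), [290, 204, 61, 166])
bar [551.9 411. ] [56.3 20.3] 18.8 tool yaw deg 18.0
```

A torque of 1.4 N m shows it is at the stop. I'll release, lift clear and verify.

Emit:
move_arm(rows="0 0 0 0 0 -0.03 1; 0 0 0 0 0 -0.03 -0.2; 0 0 0 0 0 -0.03 -0.2; 0 0 0 0 0 -0.03 -0.2; 0 0 0 0 0 -0.03 -0.2; 0 0 0 0 0 -0.03 -0.2; 0 0 -0.05 0 0 -0.03 -0.2; 0 0 -0.13 0 0 -0.03 -0.2; 0 0 -0.23 0 0 -0.03 -0.2; 0 0 -0.32 0 0 -0.03 -0.2; 0 0 -0.35 0 0 -0.03 -0.2; 0 0 -0.35 0 0 -0.03 -0.2")

```text
clock: 53.18
eef_pos: [548.5, 412.0, 232.3]
tool_rot: [-3.14, -0.006, 0.356]
force: [0.6, -0.4, -0.6]
width: 51.0
gripper_force: 0.0
```

```bash
python3 - <<'E'
from h import *
s=read_state();print(s["force"].round(1),s["tool_rot"].round(3),s["eef_pos"].round(1))
e=look("wrist");d=look("scene")
b=max(blobs(mask(e,(22,150,120),(35,255,255)),60),key=lambda b:b[0])
for z in(191,):
  r=rect(e,(b[3]&(e["hsv"][:,:,2]>175)).astype(np.uint8)*255,z);print("bar",b[:3],np.round(r[0],1),np.round(r[1],1),round(r[2],1))
print("caps",[(b[1],onz(d,*b[1],130).round(1)) for b in blobs(mask(d,(0,0,200),(180,60,255),(340,130,480,260)),80)])
print("red",[b[:3] for b in blobs(mask(d,(0,150,100),(8,255,255),(350,150,480,220)),30)])
print("yellow scene",[(b[1],onz(d,*b[1],170).round(1)) for b in blobs(mask(d,(22,150,120),(35,255,255)),30)])
E
```

```text
[ 0.6 -0.4 -0.6] [-3.14  -0.006  0.356] [548.5 412.  232.3]
bar (np.int32(2609), array([322.9, 217.8]), [307, 175, 32, 87]) [548.2 409.8] [61.6 20.1] 21.3
caps [(array([409.9, 185.7]), array([548.4, 226.9])), (array([442. , 187.4]), array([553.3, 307.5])), (array([411.6, 205.1]), array([628.4, 220.7])), (array([445. , 207.1]), array([633.8, 300.2]))]
red [(np.int32(295), array([376.8, 190.8]), [360, 185, 40, 16]), (np.int32(43), array([423.6, 192.2]), [419, 189, 10, 6])]
yellow scene [(array([486.1, 174.9]), array([552.2, 410.7]))]
```

The wheel is seated at bar height 191 mm, its centre is within 1 mm of the shaft, and the shaft is at its stop. The latch is down, the bottles and tray are unchanged, and the arm is clear. I'll hand the job in.

```bash
python3 -c "
from cell import *
print(finish_job())"
```

```text
the job is handed in; nothing more can be done
None
```

I handed the job in with all four bottles in the tray, the tray home, the latch down and the handwheel on the shaft and turned to its stop; `finish_job` returned no verdict, so success rests on my own camera and force readings.

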